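# Top up the nut jar and line the jars up on the shelf

### The job

Use the steel scoop to tip at least two nuts from the wooden trough into the empty glass jar on the table, touching no nut with the fingers and spilling none, and lay the scoop back in the trough. Then stand this jar and the shorter one gently on the low shelf, continuing from the tall jar that stands there: one straight side-by-side row along the middle of the board, stepping down in height from tall to short, with the jars close together (gaps of about 1 cm at most). Leave the tall jar, crock, mug and geranium where they are and upright.

Things in the scene. Friction and masses are not known exactly. Their poses are not given: they have to be found in the camera images.
- trough: Fixed dark wooden trough. Origin: centre of underside. Flat floor inside 160 mm (x) by 100 mm (y), 10 mm above the origin; ends (+x, -x) slope up and out at 45 deg, long sides at 65 deg; rim 52 mm high, 260 x 155 mm. Nuts start on its +x half, the scoop on the -x half facing +x, its handle rising over the -x end. Its x axis is within 0.3 rad of world -y (robot's right).
- scoop: Loose steel scoop, 120 g. Open-fronted pan 76 mm long (x, mouth at +x), 54 mm wide (y), 50 mm inside, of 2 mm sheet; sides sloping from 16 mm high in front to 35 mm, closed back 36 mm high at x = -38 mm. Origin: centre of the pan's underside. Flat handle 16 mm wide (y), 10 mm thick, 115 mm long, rising backward (-x) at 35 deg from the top of the back.
- scoop_grip (a point): Point in the middle of the scoop's handle, 75 mm along it: at x = -97 mm, y = 0, z = 75 mm in the scoop's frame. Pinch the handle here, across its 16 mm width, from above.
- scoop_lip (a point): Middle of the scoop's front edge (mouth), at x = 38 mm, z = 2 mm in the scoop's frame.
- nut0: One of seven equal brown nuts in the shell, nearly round, 22 mm across and 23 mm long, 10 g; origin at its centre.
- nut1: One of seven equal brown nuts in the shell, nearly round, 22 mm across and 23 mm long, 10 g; origin at its centre.
- nut2: One of seven equal brown nuts in the shell, nearly round, 22 mm across and 23 mm long, 10 g; origin at its centre.
- nut3: One of seven equal brown nuts in the shell, nearly round, 22 mm across and 23 mm long, 10 g; origin at its centre.
- nut4: One of seven equal brown nuts in the shell, nearly round, 22 mm across and 23 mm long, 10 g; origin at its centre.
- nut5: One of seven equal brown nuts in the shell, nearly round, 22 mm across and 23 mm long, 10 g; origin at its centre.
- nut6: One of seven equal brown nuts in the shell, nearly round, 22 mm across and 23 mm long, 10 g; origin at its centre.
- mid_jar: Loose open straight-sided glass jar, empty: the jar to be filled. 68 mm outside diameter, 61 mm inside, 120 mm high, glass floor 6 mm, about 300 g. Origin: centre of its underside, z up its axis.
- short_jar: Loose open glass jar of the same 68 mm diameter but 100 mm high, with some red-brown beans in it, about 340 g. Origin: centre of its underside, z up.
- tall_jar: Glass jar of the same 68 mm diameter, 140 mm high, with pale beans in it, 500 g, loose, already standing near one end of the shelf (which end varies). Origin: centre of its underside, z up.
- shelf: Fixed low wooden shelf, open above: board 380 mm long (y), 110 mm deep (x), top 80 mm above the table; along its far edge (+x) a rail rises 20 mm above the board, inner face at x = 49 mm. Origin: on the table under the board's middle; the row's line is x = 0. Yaw within 0.15 rad of the world axes.
- crock: Bystander: white stoneware salt crock, 72 mm diameter, 90 mm high, at the shelf's other end. Origin: centre of its underside.
- geranium: Bystander: geranium cutting in a glass, about 72 mm diameter at the glass, leaves within 70 mm of its axis, 175 mm high. Origin: centre of its underside.
- mug: Bystander: white mug, 76 mm diameter, 85 mm high. Origin: centre of its underside.
Not all that is in view belongs to the job. Leave any orange, purple or turquoise look-alike of the mid_jar alone.

How it is judged:
On the way, in this order (a step that is already met when the one before it is completed fails the run):
1. at least two nuts lie in the empty jar ((((horizontal distance between nut0 and mid_jar below 0.032 m and z of nut0 in the frame of mid_jar between 0.004 and 0.118 m) and (horizontal distance between nut1 and mid_jar below 0.032 m and z of nut1 in the frame of mid_jar between 0.004 and 0.118 m)) or ((horizontal distance between nut0 and mid_jar below 0.032 m and z of nut0 in the frame of mid_jar between 0.004 and 0.118 m) and (horizontal distance between nut2 and mid_jar below 0.032 m and z of nut2 in the frame of mid_jar between 0.004 and 0.118 m)) or ((horizontal distance between nut0 and mid_jar below 0.032 m and z of nut0 in the frame of mid_jar between 0.004 and 0.118 m) and (horizontal distance between nut3 and mid_jar below 0.032 m and z of nut3 in the frame of mid_jar between 0.004 and 0.118 m)) or ((horizontal distance between nut0 and mid_jar below 0.032 m and z of nut0 in the frame of mid_jar between 0.004 and 0.118 m) and (horizontal distance between nut4 and mid_jar below 0.032 m and z of nut4 in the frame of mid_jar between 0.004 and 0.118 m)) or ((horizontal distance between nut0 and mid_jar below 0.032 m and z of nut0 in the frame of mid_jar between 0.004 and 0.118 m) and (horizontal distance between nut5 and mid_jar below 0.032 m and z of nut5 in the frame of mid_jar between 0.004 and 0.118 m)) or ((horizontal distance between nut0 and mid_jar below 0.032 m and z of nut0 in the frame of mid_jar between 0.004 and 0.118 m) and (horizontal distance between nut6 and mid_jar below 0.032 m and z of nut6 in the frame of mid_jar between 0.004 and 0.118 m)) or ((horizontal distance between nut1 and mid_jar below 0.032 m and z of nut1 in the frame of mid_jar between 0.004 and 0.118 m) and (horizontal distance between nut2 and mid_jar below 0.032 m and z of nut2 in the frame of mid_jar between 0.004 and 0.118 m)) or ((horizontal distance between nut1 and mid_jar below 0.032 m and z of nut1 in the frame of mid_jar between 0.004 and 0.118 m) and (horizontal distance between nut3 and mid_jar below 0.032 m and z of nut3 in the frame of mid_jar between 0.004 and 0.118 m)) or ((horizontal distance between nut1 and mid_jar below 0.032 m and z of nut1 in the frame of mid_jar between 0.004 and 0.118 m) and (horizontal distance between nut4 and mid_jar below 0.032 m and z of nut4 in the frame of mid_jar between 0.004 and 0.118 m)) or ((horizontal distance between nut1 and mid_jar below 0.032 m and z of nut1 in the frame of mid_jar between 0.004 and 0.118 m) and (horizontal distance between nut5 and mid_jar below 0.032 m and z of nut5 in the frame of mid_jar between 0.004 and 0.118 m)) or ((horizontal distance between nut1 and mid_jar below 0.032 m and z of nut1 in the frame of mid_jar between 0.004 and 0.118 m) and (horizontal distance between nut6 and mid_jar below 0.032 m and z of nut6 in the frame of mid_jar between 0.004 and 0.118 m)) or ((horizontal distance between nut2 and mid_jar below 0.032 m and z of nut2 in the frame of mid_jar between 0.004 and 0.118 m) and (horizontal distance between nut3 and mid_jar below 0.032 m and z of nut3 in the frame of mid_jar between 0.004 and 0.118 m)) or ((horizontal distance between nut2 and mid_jar below 0.032 m and z of nut2 in the frame of mid_jar between 0.004 and 0.118 m) and (horizontal distance between nut4 and mid_jar below 0.032 m and z of nut4 in the frame of mid_jar between 0.004 and 0.118 m)) or ((horizontal distance between nut2 and mid_jar below 0.032 m and z of nut2 in the frame of mid_jar between 0.004 and 0.118 m) and (horizontal distance between nut5 and mid_jar below 0.032 m and z of nut5 in the frame of mid_jar between 0.004 and 0.118 m)) or ((horizontal distance between nut2 and mid_jar below 0.032 m and z of nut2 in the frame of mid_jar between 0.004 and 0.118 m) and (horizontal distance between nut6 and mid_jar below 0.032 m and z of nut6 in the frame of mid_jar between 0.004 and 0.118 m)) or ((horizontal distance between nut3 and mid_jar below 0.032 m and z of nut3 in the frame of mid_jar between 0.004 and 0.118 m) and (horizontal distance between nut4 and mid_jar below 0.032 m and z of nut4 in the frame of mid_jar between 0.004 and 0.118 m)) or ((horizontal distance between nut3 and mid_jar below 0.032 m and z of nut3 in the frame of mid_jar between 0.004 and 0.118 m) and (horizontal distance between nut5 and mid_jar below 0.032 m and z of nut5 in the frame of mid_jar between 0.004 and 0.118 m)) or ((horizontal distance between nut3 and mid_jar below 0.032 m and z of nut3 in the frame of mid_jar between 0.004 and 0.118 m) and (horizontal distance between nut6 and mid_jar below 0.032 m and z of nut6 in the frame of mid_jar between 0.004 and 0.118 m)) or ((horizontal distance between nut4 and mid_jar below 0.032 m and z of nut4 in the frame of mid_jar between 0.004 and 0.118 m) and (horizontal distance between nut5 and mid_jar below 0.032 m and z of nut5 in the frame of mid_jar between 0.004 and 0.118 m)) or ((horizontal distance between nut4 and mid_jar below 0.032 m and z of nut4 in the frame of mid_jar between 0.004 and 0.118 m) and (horizontal distance between nut6 and mid_jar below 0.032 m and z of nut6 in the frame of mid_jar between 0.004 and 0.118 m)) or ((horizontal distance between nut5 and mid_jar below 0.032 m and z of nut5 in the frame of mid_jar between 0.004 and 0.118 m) and (horizontal distance between nut6 and mid_jar below 0.032 m and z of nut6 in the frame of mid_jar between 0.004 and 0.118 m)))), for 0.2 s.
2. the scoop lies back in the trough, let go (x of scoop in the frame of trough between -0.085 and 0.085 m and y of scoop in the frame of trough between -0.05 and 0.05 m and z of scoop in the frame of trough below 0.06 m and contact force between the fingers and scoop below 0.1 N and linear speed of scoop below 0.05 m/s), for 0.2 s.
3. both jars stand in the row beside the tall jar (x of mid_jar in the frame of shelf between -0.013 and 0.013 m and y of mid_jar in the frame of shelf between -0.17 and 0.17 m and z of mid_jar in the frame of shelf between 0.074 and 0.088 m and angle between each of mid_jar, short_jar, tall_jar's own z axis and vertical below 0.08 rad and linear speed of each of mid_jar, short_jar, tall_jar below 0.03 m/s and contact force between the fingers and mid_jar below 0.1 N and x of short_jar in the frame of shelf between -0.013 and 0.013 m and y of short_jar in the frame of shelf between -0.17 and 0.17 m and z of short_jar in the frame of shelf between 0.074 and 0.088 m and contact force between the fingers and short_jar below 0.1 N and x of tall_jar in the frame of shelf between -0.013 and 0.013 m and y of tall_jar in the frame of shelf between -0.17 and 0.17 m and z of tall_jar in the frame of shelf between 0.074 and 0.088 m and contact force between the fingers and tall_jar below 0.1 N and horizontal distance between mid_jar and tall_jar below 0.086 m and horizontal distance between short_jar and mid_jar below 0.086 m and horizontal distance between short_jar and tall_jar above 0.125 m), for 0.2 s.
At the end, for the whole second after the job is handed in: Three jars upright, free and still on the board within 13 mm of its middle line, in order tall, middle, short, neighbours at most 86 mm between centres (18 mm gap); two or more nuts in the middle jar, the others there or in the trough; the scoop in the trough, let go (all of step 2 and all of step 3 and (((horizontal distance between nut0 and mid_jar below 0.032 m and z of nut0 in the frame of mid_jar between 0.004 and 0.118 m) and (horizontal distance between nut1 and mid_jar below 0.032 m and z of nut1 in the frame of mid_jar between 0.004 and 0.118 m)) or ((horizontal distance between nut0 and mid_jar below 0.032 m and z of nut0 in the frame of mid_jar between 0.004 and 0.118 m) and (horizontal distance between nut2 and mid_jar below 0.032 m and z of nut2 in the frame of mid_jar between 0.004 and 0.118 m)) or ((horizontal distance between nut0 and mid_jar below 0.032 m and z of nut0 in the frame of mid_jar between 0.004 and 0.118 m) and (horizontal distance between nut3 and mid_jar below 0.032 m and z of nut3 in the frame of mid_jar between 0.004 and 0.118 m)) or ((horizontal distance between nut0 and mid_jar below 0.032 m and z of nut0 in the frame of mid_jar between 0.004 and 0.118 m) and (horizontal distance between nut4 and mid_jar below 0.032 m and z of nut4 in the frame of mid_jar between 0.004 and 0.118 m)) or ((horizontal distance between nut0 and mid_jar below 0.032 m and z of nut0 in the frame of mid_jar between 0.004 and 0.118 m) and (horizontal distance between nut5 and mid_jar below 0.032 m and z of nut5 in the frame of mid_jar between 0.004 and 0.118 m)) or ((horizontal distance between nut0 and mid_jar below 0.032 m and z of nut0 in the frame of mid_jar between 0.004 and 0.118 m) and (horizontal distance between nut6 and mid_jar below 0.032 m and z of nut6 in the frame of mid_jar between 0.004 and 0.118 m)) or ((horizontal distance between nut1 and mid_jar below 0.032 m and z of nut1 in the frame of mid_jar between 0.004 and 0.118 m) and (horizontal distance between nut2 and mid_jar below 0.032 m and z of nut2 in the frame of mid_jar between 0.004 and 0.118 m)) or ((horizontal distance between nut1 and mid_jar below 0.032 m and z of nut1 in the frame of mid_jar between 0.004 and 0.118 m) and (horizontal distance between nut3 and mid_jar below 0.032 m and z of nut3 in the frame of mid_jar between 0.004 and 0.118 m)) or ((horizontal distance between nut1 and mid_jar below 0.032 m and z of nut1 in the frame of mid_jar between 0.004 and 0.118 m) and (horizontal distance between nut4 and mid_jar below 0.032 m and z of nut4 in the frame of mid_jar between 0.004 and 0.118 m)) or ((horizontal distance between nut1 and mid_jar below 0.032 m and z of nut1 in the frame of mid_jar between 0.004 and 0.118 m) and (horizontal distance between nut5 and mid_jar below 0.032 m and z of nut5 in the frame of mid_jar between 0.004 and 0.118 m)) or ((horizontal distance between nut1 and mid_jar below 0.032 m and z of nut1 in the frame of mid_jar between 0.004 and 0.118 m) and (horizontal distance between nut6 and mid_jar below 0.032 m and z of nut6 in the frame of mid_jar between 0.004 and 0.118 m)) or ((horizontal distance between nut2 and mid_jar below 0.032 m and z of nut2 in the frame of mid_jar between 0.004 and 0.118 m) and (horizontal distance between nut3 and mid_jar below 0.032 m and z of nut3 in the frame of mid_jar between 0.004 and 0.118 m)) or ((horizontal distance between nut2 and mid_jar below 0.032 m and z of nut2 in the frame of mid_jar between 0.004 and 0.118 m) and (horizontal distance between nut4 and mid_jar below 0.032 m and z of nut4 in the frame of mid_jar between 0.004 and 0.118 m)) or ((horizontal distance between nut2 and mid_jar below 0.032 m and z of nut2 in the frame of mid_jar between 0.004 and 0.118 m) and (horizontal distance between nut5 and mid_jar below 0.032 m and z of nut5 in the frame of mid_jar between 0.004 and 0.118 m)) or ((horizontal distance between nut2 and mid_jar below 0.032 m and z of nut2 in the frame of mid_jar between 0.004 and 0.118 m) and (horizontal distance between nut6 and mid_jar below 0.032 m and z of nut6 in the frame of mid_jar between 0.004 and 0.118 m)) or ((horizontal distance between nut3 and mid_jar below 0.032 m and z of nut3 in the frame of mid_jar between 0.004 and 0.118 m) and (horizontal distance between nut4 and mid_jar below 0.032 m and z of nut4 in the frame of mid_jar between 0.004 and 0.118 m)) or ((horizontal distance between nut3 and mid_jar below 0.032 m and z of nut3 in the frame of mid_jar between 0.004 and 0.118 m) and (horizontal distance between nut5 and mid_jar below 0.032 m and z of nut5 in the frame of mid_jar between 0.004 and 0.118 m)) or ((horizontal distance between nut3 and mid_jar below 0.032 m and z of nut3 in the frame of mid_jar between 0.004 and 0.118 m) and (horizontal distance between nut6 and mid_jar below 0.032 m and z of nut6 in the frame of mid_jar between 0.004 and 0.118 m)) or ((horizontal distance between nut4 and mid_jar below 0.032 m and z of nut4 in the frame of mid_jar between 0.004 and 0.118 m) and (horizontal distance between nut5 and mid_jar below 0.032 m and z of nut5 in the frame of mid_jar between 0.004 and 0.118 m)) or ((horizontal distance between nut4 and mid_jar below 0.032 m and z of nut4 in the frame of mid_jar between 0.004 and 0.118 m) and (horizontal distance between nut6 and mid_jar below 0.032 m and z of nut6 in the frame of mid_jar between 0.004 and 0.118 m)) or ((horizontal distance between nut5 and mid_jar below 0.032 m and z of nut5 in the frame of mid_jar between 0.004 and 0.118 m) and (horizontal distance between nut6 and mid_jar below 0.032 m and z of nut6 in the frame of mid_jar between 0.004 and 0.118 m))) and ((horizontal distance between nut0 and mid_jar below 0.032 m and z of nut0 in the frame of mid_jar between 0.004 and 0.118 m) or (x of nut0 in the frame of trough between -0.13 and 0.13 m and y of nut0 in the frame of trough between -0.08 and 0.08 m and z of nut0 in the frame of trough below 0.07 m)) and ((horizontal distance between nut1 and mid_jar below 0.032 m and z of nut1 in the frame of mid_jar between 0.004 and 0.118 m) or (x of nut1 in the frame of trough between -0.13 and 0.13 m and y of nut1 in the frame of trough between -0.08 and 0.08 m and z of nut1 in the frame of trough below 0.07 m)) and ((horizontal distance between nut2 and mid_jar below 0.032 m and z of nut2 in the frame of mid_jar between 0.004 and 0.118 m) or (x of nut2 in the frame of trough between -0.13 and 0.13 m and y of nut2 in the frame of trough between -0.08 and 0.08 m and z of nut2 in the frame of trough below 0.07 m)) and ((horizontal distance between nut3 and mid_jar below 0.032 m and z of nut3 in the frame of mid_jar between 0.004 and 0.118 m) or (x of nut3 in the frame of trough between -0.13 and 0.13 m and y of nut3 in the frame of trough between -0.08 and 0.08 m and z of nut3 in the frame of trough below 0.07 m)) and ((horizontal distance between nut4 and mid_jar below 0.032 m and z of nut4 in the frame of mid_jar between 0.004 and 0.118 m) or (x of nut4 in the frame of trough between -0.13 and 0.13 m and y of nut4 in the frame of trough between -0.08 and 0.08 m and z of nut4 in the frame of trough below 0.07 m)) and ((horizontal distance between nut5 and mid_jar below 0.032 m and z of nut5 in the frame of mid_jar between 0.004 and 0.118 m) or (x of nut5 in the frame of trough between -0.13 and 0.13 m and y of nut5 in the frame of trough between -0.08 and 0.08 m and z of nut5 in the frame of trough below 0.07 m)) and ((horizontal distance between nut6 and mid_jar below 0.032 m and z of nut6 in the frame of mid_jar between 0.004 and 0.118 m) or (x of nut6 in the frame of trough between -0.13 and 0.13 m and y of nut6 in the frame of trough between -0.08 and 0.08 m and z of nut6 in the frame of trough below 0.07 m))); the robot touches nothing.
It fails at once if the fingers touch a nut (contact force between the fingers and nut0 above 0.3 N or contact force between the fingers and nut1 above 0.3 N or contact force between the fingers and nut2 above 0.3 N or contact force between the fingers and nut3 above 0.3 N or contact force between the fingers and nut4 above 0.3 N or contact force between the fingers and nut5 above 0.3 N or contact force between the fingers and nut6 above 0.3 N).
It fails at once if a jar is dropped (falls unheld faster than 0.5 m/s, about 13 mm of fall)  ((linear speed of mid_jar above 0.5 m/s and contact force between the fingers and mid_jar below 0.05 N) or (linear speed of short_jar above 0.5 m/s and contact force between the fingers and short_jar below 0.05 N)).
It fails at once if a jar tips over (more than 0.6 rad) (angle between any of mid_jar, short_jar, tall_jar's own z axis and vertical above 0.6 rad).
It fails at once if the tall jar, crock, geranium or mug is moved more than 20 mm or tipped (more than 0.3 rad) (distance of any of tall_jar, crock, geranium, mug from where it was at the start of the episode above 0.02 m or angle between any of tall_jar, crock, geranium, mug's own z axis and vertical above 0.3 rad).
It also fails if it takes over 72 s, if anything falls off the work surface, if the arm or the gripper's body presses on something with over 40 N, if the wrist force passes 120 N, or if a joint passes its speed limit or range.

### The arm

A 7-joint arm with a two-finger parallel gripper is mounted at the origin on the work surface. World frame = base frame: x ahead of the robot, y to its left, z up, the work surface at z = 0. Lengths are in m, angles in rad, forces in N, time in s.
With the tool pointing down it reaches from about 0.4 to 0.85 m from the base axis. Payload 10.4 kg.
Tool frame: the origin (TCP) lies on the centre line of the jaws, within the pads' length; the fingertips stand ctrl.tips_ahead ahead of it and the grasp point (between the pads) lies 6 mm ahead of it (ctrl.tips_ahead is the distance from the TCP to the fingertips, in m); z points along the fingers, y is the direction in which the jaws open and shut (so a half turn about z gives the same grasp; the last joint's range is limited). The gripper opens to 85 mm and grips with 20 to 120 N. Pads are 22 mm wide; open, the fingers measure 114 mm over their backs; the gripper's body (76 mm by 85 mm) begins 54 mm behind the grasp point. The pads swing forward as they close: fully open they stand 13 mm farther back than shut.
Start: joints at [1.298, 0.332, -0.065, 1.46, 0.022, 1.35, -0.088], TCP at [0.155, -0.606, 0.256] pointing down, gripper open.
Joint ranges: [-2.6, 2.6], [-0.5, 2.12], [-1.47, 1.34], [0.16, 2.42], [-1.27, 4.41], [0.06, 2.06], [-2.6, 2.6]. Speed limits (rad/s): [2.22, 2.22, 2.79, 2.79, 3.14, 3.14, 3.14].

### API

Orientations are given as a unit quaternion [x, y, z, w].
In Python, from cell import ctrl gives the robot as it stands.
- The arm moves only by the tool carry_out, never from a script. Its argument "deltas" is a list of rows, each a list of 6 numbers: the shift along the tool's x, y, z in cm, then the turn, a rotation vector about the tool's x, y, z in degrees. A call has 1 to 12 rows; each row shifts and turns the commanded pose from where the row before left it, along the tool's axes as they then stand; what a row does not reach is not made up. A row lasts 1/12 s, in which the tool goes at most 41.7 mm and 7.16 degrees, less where a joint would pass 70% of its speed; a pose out of reach is approached as far as the arm can. A call is refused whole if a number of a shift passes 4.17 or a number of a turn 7.16, either way. A call with a gripper value outside its range is refused whole. "grip" is the opening, from 0 (shut) to 1 (fully open), set as the call begins (left out, the last holds). The fingers move at their own pace and stop on an object; "newtons" is the grip in N (left out, the last holds). Time passes only in rows, so rows that do not move let the fingers close. It gives the time, the measured TCP pose, the force and the opening at its end, in the units of the state.
- ctrl.observe(): the state, without advancing time (a new reading comes with each control period).
- ctrl.camera(name): name is "side" or "top"; returns a dict with "pixels" (400x640x3 uint8, blue, green, red), "depth" (400x640 float32, m along the optical axis (not along the pixel's ray), 0 where there is no reading), "fx", "fy", "cx", "cy" (pixels), "rvec" (rotation vector, rad) and "tvec" (3), from world to camera coordinates, as OpenCV has them. Camera axes: x right, y down, z forward; pixel columns grow to the right and rows downward; lengths in m; the calibration is good to about 2 mm. A picture is of the moment at which its call begins.
- ctrl.finish_job(): hands the job in, once; it reports no verdict.
Trained networks look in the newest picture that a camera, given by its name, has taken for a name from the list of things; names that differ only in an ending like _2 or _b are one class to them, and where a whole thing is asked for, a point or a joint stands for the part that bears it (a point fixed in the world has none). Each returns a list of dicts, best first, with "score" (0 to 1); they miss things now and then, are a little off and sometimes report something else, mostly with a low value. They report only what shows in the picture. A call takes as long as a camera call. They do not tell look-alikes from the thing itself.
- ctrl.search_frame(camera, query): "at" ([row, column] in pixels, amid what is visible of it).
- ctrl.regions_of(camera, query): "mask" (400x640 bool, what is visible of it) and "at" ([row, column] in pixels, amid what is visible of it).
- ctrl.landmark_of(camera, query): "at" ([row, column] in pixels: a listed point, or the origin of a listed thing).
The state is a dict: "time_s": time; "q": joint angles; "joint_velocities": joint speeds; "effort": joint torques, N m; "tool_pos": TCP position; "ee_rot": TCP orientation; "ft_force": force on the tool from outside, world axes, zero at the start; "torque": the same for the moment, N m; "opening": finger opening in m.
Only numpy, scipy, OpenCV 4.12 (cv2) and the standard library are available. Lean on these libraries where they do the work, as an engineer would, in place of code of your own. Each camera call takes 0.05 s, during which the arm holds its last target. There are 200 camera calls.

## Working session

There is one attempt and no reset: what is moved stays moved. The work goes in short steps, Python scripts to look and compute and a tool call to move; the robot and the scene stay as the last step left them, time stands still between calls to the robot, and variables do not carry over. Pictures are saved under pics/ and viewed, about 8 in all and at most 12, crops included, and the job is handed in when it is done.

Besides the shell and the picture viewer there is one more tool, called by a JSON object that holds its "fn" and its "kwargs", one argument or row to a line. carry_out: Moves the arm, as the interface text tells. Its arguments: {"type":"object","properties":{"deltas":{"type":"array"},"grip":{"type":"number"},"newtons":{"type":"number"}},"required":["deltas"]}

```bash
ls; mkdir -p pics; cat > h.py <<'E'
import numpy as np, cv2
from cell import ctrl
from scipy.spatial.transform import Rotation as R
def cam(n):
    c=ctrl.camera(n); c['R']=cv2.Rodrigues(np.array(c['rvec'],float))[0]; c['t']=np.array(c['tvec'],float).ravel(); return c
def pw(c,rows,cols,d=None):
    rows=np.asarray(rows);cols=np.asarray(cols)
    if d is None: d=c['depth'][rows.astype(int),cols.astype(int)]
    p=np.stack([(cols-c['cx'])/c['fx']*d,(rows-c['cy'])/c['fy']*d,d],-1)
    return (p-c['t'])@c['R']
def onz(c,at,z):
    r=np.array([(at[1]-c['cx'])/c['fx'],(at[0]-c['cy'])/c['fy'],1])@c['R']; o=-c['t']@c['R']
    return o+r*(z-o[2])/r[2]
def proj(c,p):
    q=c['R']@np.asarray(p)+c['t']; return [q[1]/q[2]*c['fy']+c['cy'],q[0]/q[2]*c['fx']+c['cx']]
E
python3 - <<'E'
from h import *
ims=[]
for n in('side','top'):
    c=cam(n); ims.append(c['pixels']); cv2.imwrite(f'pics/{n}0.png',c['pixels'])
    print(n,'cam pos',(-c['t']@c['R']).round(3))
    for q in('trough','scoop','mid_jar','short_jar','tall_jar','shelf','crock','geranium','mug'):
        for r in ctrl.landmark_of(n,q)[:4]: print(q,round(r['score'],2),[int(x) for x in r['at']],onz(c,r['at'],0.09 if q in('tall_jar','crock') else 0).round(3))
    for q in('scoop_grip','scoop_lip'):
        for r in ctrl.landmark_of(n,q)[:2]: print(q,round(r['score'],2),[int(x) for x in r['at']],onz(c,r['at'],.085 if q=='scoop_grip' else .012).round(3))
    for r in ctrl.landmark_of(n,'nut0'): print('nut',round(r['score'],2),[int(x) for x in r['at']],onz(c,r['at'],.021).round(3))
s=ctrl.observe();print(s, ctrl.tips_ahead)
E
```

```text
pics
side cam pos [0.491 0.855 0.636]
trough 0.82 [297, 331] [0.492 0.253 0.   ]
scoop 0.67 [308, 328] [0.497 0.283 0.   ]
mid_jar 0.93 [230, 353] [0.436 0.011 0.   ]
mid_jar 0.84 [206, 371] [ 0.381 -0.108  0.   ]
mid_jar 0.78 [187, 388] [ 0.32  -0.213  0.   ]
mid_jar 0.73 [260, 403] [0.321 0.129 0.   ]
short_jar 0.66 [184, 345] [ 0.453 -0.231  0.   ]
short_jar 0.39 [199, 285] [ 0.635 -0.136  0.   ]
short_jar 0.27 [275, 319] [0.521 0.185 0.   ]
tall_jar 0.72 [202, 276] [0.637 0.021 0.09 ]
shelf 0.72 [271, 316] [0.528 0.173 0.   ]
shelf 0.56 [199, 287] [ 0.628 -0.134  0.   ]
crock 0.96 [154, 293] [ 0.619 -0.258  0.09 ]
geranium 0.82 [260, 210] [0.785 0.145 0.   ]
mug 0.66 [150, 349] [ 0.437 -0.479  0.   ]
mug 0.64 [323, 322] [0.508 0.322 0.   ]
scoop_grip 0.92 [323, 320] [0.51  0.395 0.085]
scoop_lip 0.62 [292, 331] [0.492 0.248 0.012]
scoop_lip 0.39 [272, 352] [0.445 0.185 0.012]
nut 0.75 [154, 291] [ 0.643 -0.4    0.021]
nut 0.61 [271, 322] [0.513 0.195 0.021]
nut 0.6 [272, 354] [0.442 0.196 0.021]
nut 0.59 [278, 333] [0.489 0.216 0.021]
nut 0.58 [280, 345] [0.463 0.222 0.021]
nut 0
[... 1258 characters left out ...]
ray([ 1.29842628,  0.33220875, -0.06466827,  1.46011482,  0.021594  ,
        1.3498866 , -0.08846448]), 'joint_velocities': array([-5.35540549e-04, -9.10372020e-04, -1.92664843e-04,  4.60092577e-04,
        1.97167199e-03, -7.28673903e-05,  1.13025136e-03]), 'effort': array([-8.09270732e-04, -6.25240660e+01,  4.85915097e-02, -3.91834724e+01,
        1.64381781e-02,  1.78391892e-03, -2.54549116e-05]), 'tool_pos': array([ 0.15449325, -0.60562224,  0.25632489]), 'ee_rot': array([9.92211511e-01, 1.24564506e-01, 1.19174188e-05, 3.67739345e-05]), 'ft_force': array([ 0.0741271 ,  0.10278886, -0.75926986]), 'torque': array([0.00502696, 0.00544961, 0.04938482]), 'opening': 0.08557580927901798} 0.025
```

View pics/side0.png

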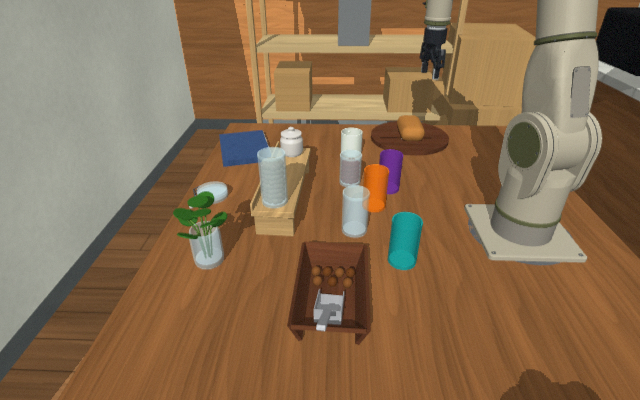

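View pics/top0.png

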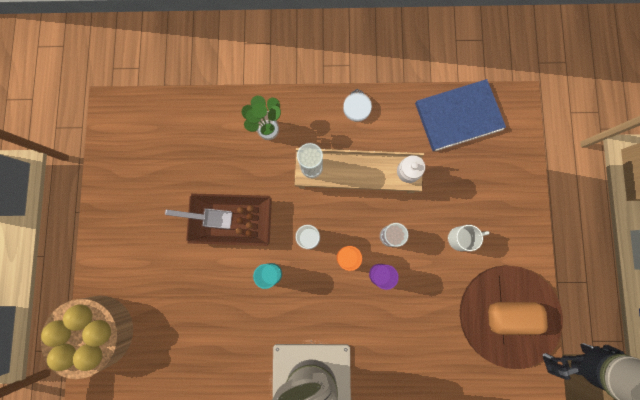

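The candidates for mid_jar in the top view are clear glass (237,308), orange (258,350), purple (276,384) and turquoise (275,267). Only the clear one matches the empty glass jar. The beans jar at (235,394) is short_jar, and the tall jar is at the shelf's +y end. I'll confirm with one crop and fit the geometry.

```bash
cat > m.py <<'E'
from h import *
def rect(P,lo,hi):
    Q=P[(P[:,2]>lo)&(P[:,2]<hi)]
    r=cv2.minAreaRect((Q[:,:2]*1000).astype(np.float32)); return [np.round(r[0],1),np.round(r[1],1),round(r[2],1),len(Q)]
C={n:cam(n) for n in('top','side')}
top=C['top']
cv2.imwrite('pics/crop.png',cv2.resize(top['pixels'][140:300,150:490],None,fx=2.3,fy=2.3,interpolation=cv2.INTER_CUBIC))
for q,lo,hi in(('trough',.044,.065),('shelf',.07,.09),('shelf',.09,.115)):
    m=ctrl.regions_of('top',q)[0]; rr,cc=np.nonzero(m['mask']); P=pw(top,rr,cc); print(q,m['at'],rect(P,lo,hi))
for n in('top','side'):
  for q,h,b in(('mid_jar',.12,0),('short_jar',.1,0),('tall_jar',.14,.08),('crock',.09,.08),('mug',.085,0),('geranium',.1,0)):
    for m in ctrl.regions_of(n,q)[:4]:
        rr,cc=np.nonzero(m['mask']); P=pw(C[n],rr,cc); z=P[:,2]; ok=C[n]['depth'][rr,cc]>0
        T=P[ok&(z>b+h-.012)&(z<b+h+.02)]
        o=''
        if len(T)>8:
            (x,y),rad=cv2.minEnclosingCircle((T[:,:2]*1000).astype(np.float32)); o=(round(x),round(y),round(rad))
        print(n,q,round(m['score'],2),np.round(m['at']),len(rr),'rim',o,'zmax',z[ok].max().round(3) if ok.any() else None, 'med',np.median(P[ok],0).round(3))
m=ctrl.regions_of('top','scoop')[0]; rr,cc=np.nonzero(m['mask']);P=pw(top,rr,cc)
r=cv2.minAreaRect((P[:,:2]*1000).astype(np.float32)); print('scoop',r)
print(P[P[:,1]>.36].mean(0), P[(P[:,1]<.30)].mean(0),P[:,1].max(),P[:,1].min(), P[:,2].max())
E
python3 m.py
```

```text
trough [221.6, 236.0] [array([491.7, 251.7]), array([256. , 153.8]), 88.1, 905]
shelf [172.4, 361.5] [array([ 632.9, -142.1]), array([379.5, 106.4]), 87.0, 3313]
shelf [172.4, 361.5] [array([ 647.9, -142.3]), array([376.1,  86.6]), 86.9, 295]
top mid_jar 0.92 [238. 312.] 467 rim (435, 9, 34) zmax 0.123 med [0.436 0.007 0.117]
top mid_jar 0.81 [274. 384.] 560 rim (323, -209, 34) zmax 0.125 med [ 0.324 -0.205  0.116]
top mid_jar 0.7 [258. 349.] 473 rim (375, -110, 34) zmax 0.123 med [ 0.377 -0.109  0.117]
top mid_jar 0.55 [276. 267.] 573 rim (324, 127, 35) zmax 0.124 med [0.327 0.122 0.117]
top short_jar 0.86 [235. 394.] 512 rim (441, -244, 34) zmax 0.104 med [ 0.439 -0.24   0.096]
top short_jar 0.32 [169. 412.] 585 rim (623, -284, 35) zmax 0.17 med [ 0.622 -0.283  0.15 ]
top tall_jar 0.88 [162. 312.] 721 rim (644, -2, 35) zmax 0.223 med [ 0.634 -0.003  0.216]
top crock 0.9 [168. 412.] 553 rim (627, -290, 10) zmax 0.17 med [ 0.621 -0.283  0.15 ]
top mug 0.84 [240. 467.] 799 rim (433, -463, 42) zmax 0.089 med [ 0.433 -0.473  0.037]
top geranium 0.7 [118. 265.] 1266 rim (796, 142, 62) zm
[... 667 characters left out ...]
] 1645 rim (646, -2, 36) zmax 0.222 med [0.641 0.023 0.165]
side tall_jar 0.63 [273. 351.] 76 rim  zmax 0.033 med [0.452 0.2   0.026]
side crock 0.6 [144. 292.] 580 rim (629, -288, 8) zmax 0.221 med [ 0.626 -0.265  0.128]
side mug 0.87 [139. 349.] 468 rim (436, -392, 109) zmax 0.099 med [ 0.433 -0.435  0.064]
side mug 0.68 [280. 319.] 69 rim  zmax 0.033 med [0.524 0.229 0.027]
side geranium 0.76 [230. 207.] 2424 rim (798, 141, 64) zmax 0.173 med [0.786 0.156 0.093]Traceback (most recent call last):
  File "m.py", line 19, in <module>
    m=ctrl.regions_of('top','scoop')[0]; rr,cc=np.nonzero(m['mask']);P=pw(top,rr,cc)
      ~~~~~~~~~~~~~~~~~~~~~~~~~~~~~~^^^
IndexError: list index out of range
```

View pics/crop.png

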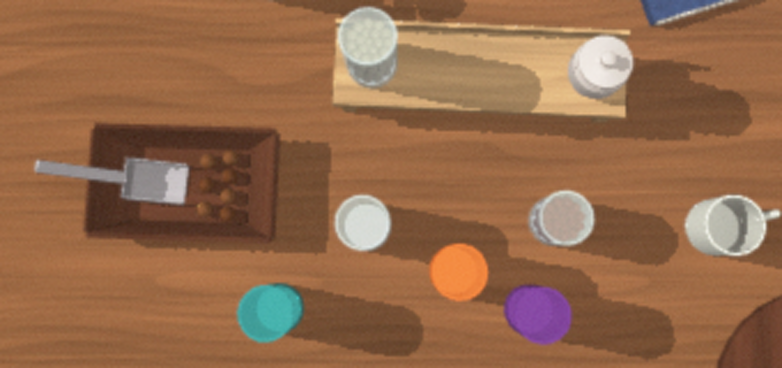

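The crop confirms the choice: the clear empty jar is at about (0.437, 0.009) m, next to the coloured look-alikes. I'll set out toward the scoop handle.

{"fn": "carry_out", "kwargs": {
  "deltas": [
    [0,0,-0.5,0,0,-6.8],
    [0,0,-0.5,0,0,-6.8],
    [0,0,-0.5,0,0,-6.8],
    [0,0,-0.5,0,0,-6.8],
    [0,0,-0.5,0,0,-6.8],
    [0,0,-0.5,0,0,-6.8],
    [0,0,-0.5,0,0,-6.8],
    [0,0,-0.5,0,0,-6.8],
    [0,0,-0.5,0,0,-6.8],
    [0,0,-0.5,0,0,-6.8]
  ],
  "grip": 1,
  "newtons": 100
}}

```text
time_s: 3.03
tool_pos: [0.1545, -0.6056, 0.3066]
ee_rot: [0.751, 0.66, -0.0, 0.0]
ft_force: [-0.6, 0.4, 0.1]
opening: 0.0854
```

{"fn": "carry_out", "kwargs": {
  "deltas": [
    [2.9,2.5,0,0,0,0],
    [2.9,2.5,0,0,0,0],
    [2.9,2.5,0,0,0,0],
    [2.9,2.5,0,0,0,0],
    [2.9,2.5,0,0,0,0],
    [2.9,2.5,0,0,0,0],
    [2.9,2.5,0,0,0,0],
    [2.9,2.5,0,0,0,0],
    [2.9,2.5,0,0,0,0],
    [2.9,2.5,0,0,0,0],
    [2.9,2.5,0,0,0,0],
    [2.9,2.5,0,0,0,0]
  ]
}}

```text
time_s: 4.03
tool_pos: [0.4995, -0.2995, 0.3066]
ee_rot: [0.753, 0.658, -0.0, 0.0]
ft_force: [0.2, -0.6, 0.4]
opening: 0.0853
```

```bash
cat >> h.py <<'E'
def frame(xaz,tilt):  # tool x azimuth deg, lean: tilt about tool y (deg)
    a=np.radians(xaz); x=np.array([np.cos(a),np.sin(a),0]); z=np.array([0,0,-1.]); 
    return R.from_matrix(np.stack([x,np.cross(z,x),z],1))*R.from_euler('y',tilt,degrees=True)
def state():
    s=ctrl.observe(); return s,np.array(s['tool_pos']),R.from_quat(s['ee_rot'])
def to(p,xaz,tilt,pr=True):
    s,q,r=state(); T=frame(xaz,tilt)
    if pr: print('t',round(s['time_s'],2),'pos',q.round(4),'shift cm',(r.inv().apply(np.array(p)-q)*100).round(2),'turn deg',np.degrees((r.inv()*T).as_rotvec()).round(2),'open',round(s['opening'],4),'F',np.round(s['ft_force'],1),'q',np.round(s['q'],2))
E
python3 - <<'E'
from h import *
T=frame(82.5,-15); g=np.array([.507,.393,.085])
print((g-T.apply([0,0,.006])).round(4), T.apply([0,0,-.1]))
to(g-T.apply([0,0,.106]),82.5,-15)
E
```

```text
[0.5072 0.3945 0.0908] [0.00337827 0.02566048 0.09659258]
t 4.03 pos [ 0.4995 -0.2995  0.3066] shift cm [71.48 -8.56 11.88] turn deg [  0.   -14.97  -0.21] open 0.0853 F [ 0.2 -0.6  0.4] q [ 0.88  0.26 -0.51  1.48  0.13  1.44  0.24]
```

{"fn": "carry_out", "kwargs": {
  "deltas": [
    [4.0,-0.48,0.3,0,0,0],
    [4.0,-0.48,0.3,0,0,0],
    [4.0,-0.48,0.3,0,0,0],
    [4.0,-0.48,0.3,0,0,0],
    [4.0,-0.48,0.3,0,0,0],
    [4.0,-0.48,0.3,0,0,0],
    [4.0,-0.48,0.3,0,0,0],
    [4.0,-0.48,0.3,0,0,0],
    [4.0,-0.48,0.3,0,0,0],
    [4.0,-0.48,0.3,0,0,0],
    [4.0,-0.48,0.3,0,0,0],
    [4.0,-0.48,0.3,0,0,0]
  ],
  "grip": 0.55
}}

```text
time_s: 5.03
tool_pos: [0.5053, 0.1843, 0.2705]
ee_rot: [0.753, 0.658, 0.0, 0.0]
ft_force: [0.8, -0.2, -0.4]
opening: 0.0469
```

{"fn": "carry_out", "kwargs": {
  "deltas": [
    [4.0,-0.48,0.3,0,0,0],
    [4.0,-0.48,0.3,0,0,0],
    [4.0,-0.48,0.3,0,0,0],
    [4.0,-0.48,0.3,0,0,0],
    [4.0,-0.48,0.3,0,0,0],
    [3.5,-0.4,0.3,0,0,0],
    [0,0,0,0,-5,0],
    [0,0,0,0,-5,0],
    [0,0,0,0,-5,0]
  ]
}}

```text
time_s: 5.78
tool_pos: [0.5092, 0.4195, 0.2525]
ee_rot: [0.746, 0.652, -0.1, 0.088]
ft_force: [0.5, 1.0, -0.5]
opening: 0.0471
```

```bash
python3 - <<'E'
from h import *
T=frame(82.5,-15)
for n in('top','side'):
    c=cam(n)
    cv2.imwrite(f'pics/g_{n}.png',cv2.resize(c['pixels'][150:330,100:420] if n=='top' else c['pixels'][200:380,220:540],None,fx=2.4,fy=2.4))
    for q,z in(('scoop_grip',.085),('scoop_lip',.012)):
        for r in ctrl.landmark_of(n,q)[:1]: print(n,q,round(r['score'],2),np.round(r['at']),onz(c,r['at'],z).round(4))
    for m in ctrl.regions_of(n,'scoop')[:1]:
        rr,cc=np.nonzero(m['mask']);P=pw(c,rr,cc);P=P[(P[:,2]>.052)&(P[:,2]<.125)]
        for lo in np.arange(.33,.44,.02):
            S=P[(P[:,1]>lo)&(P[:,1]<lo+.02)]
            if len(S): print(n,lo.round(2),S.mean(0).round(4),len(S))
g=np.array([.507,.393,.085])
to(g-T.apply([0,0,.006]),82.5,-15)
E
```

```text
top scoop_grip 0.95 [216. 179.] [0.4971 0.3899 0.085 ]
top scoop_lip 0.8 [219. 229.] [0.4959 0.2598 0.012 ]
top 0.33 [0.4999 0.343  0.0581] 26
top 0.35 [0.5014 0.3605 0.0702] 35
top 0.37 [0.5037 0.3805 0.0831] 49
top 0.39 [0.5049 0.4001 0.0972] 43
top 0.41 [0.5068 0.4139 0.1066] 13
side scoop_grip 0.75 [323. 320.] [0.5114 0.3927 0.085 ]
side scoop_lip 0.63 [295. 329.] [0.4981 0.258  0.012 ]
side 0.33 [0.5001 0.3425 0.058 ] 27
side 0.35 [0.5019 0.361  0.0711] 29
side 0.37 [0.504  0.3789 0.0836] 32
side 0.39 [0.5059 0.3995 0.0983] 44
side 0.41 [0.5089 0.4192 0.1088] 66
t 6.18 pos [0.5101 0.418  0.253 ] shift cm [ 1.89  0.02 16.29] turn deg [-0.01 -0.09 -0.31] open 0.0468 F [0.5 0.  0.1] q [-0.38  0.67 -0.77  1.14  0.54  1.73 -1.2 ]
```

View pics/g_side.png

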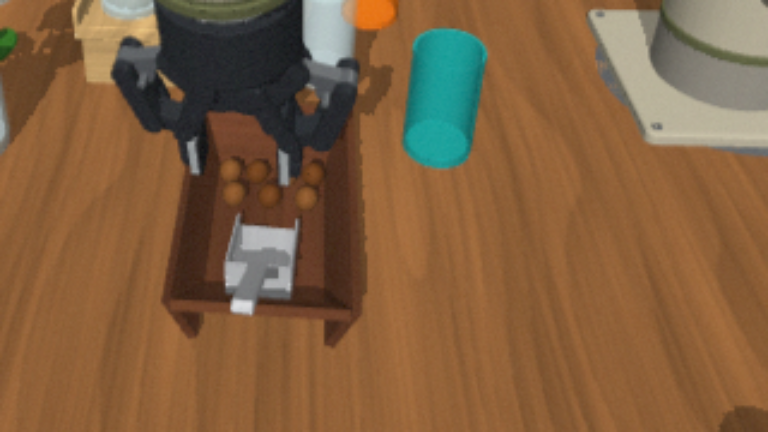

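```bash
python3 - <<'E'
from h import *
T=frame(84.4,-15)
to(np.array([.5043,.392,.085])-T.apply([0,0,.006]),84.4,-15)
E
```

```text
t 6.18 pos [0.5101 0.418  0.253 ] shift cm [ 1.76 -0.24 16.32] turn deg [-0.5  -0.09 -2.15] open 0.0468 F [0.5 0.  0.1] q [-0.38  0.67 -0.77  1.14  0.54  1.73 -1.2 ]
```

{"fn": "carry_out", "kwargs": {
  "deltas": [
    [0.25,-0.03,2.3,0,0,0],
    [0.25,-0.03,2.3,0,0,0],
    [0.25,-0.03,2.3,0,0,0],
    [0.25,-0.03,2.3,0,0,0],
    [0.25,-0.03,2.3,0,0,0],
    [0.25,-0.04,2.3,0,0,0],
    [0.26,-0.05,2.5,-0.5,0,-2.15],
    [0,0,0,0,0,0]
  ]
}}

```text
time_s: 6.85
tool_pos: [0.5027, 0.3911, 0.0862]
ee_rot: [0.733, 0.667, -0.1, 0.088]
ft_force: [-0.2, -0.5, -0.7]
opening: 0.0468
```

{"fn": "carry_out", "kwargs": {
  "deltas": [
    [0,0,0,0,0,0],
    [0,0,0,0,0,0],
    [0,0,0,0,0,0],
    [0,0,0,0,0,0],
    [0,0,0,0,0,0]
  ],
  "grip": 0,
  "newtons": 100
}}

```text
time_s: 7.27
tool_pos: [0.5041, 0.3955, 0.0923]
ee_rot: [0.734, 0.667, -0.095, 0.087]
ft_force: [-0.2, 1.2, 6.5]
opening: 0.0147
```

```bash
python3 - <<'E'
from h import *
s,p,r=state()
to(p,84.4,-15)
# scoop lip relative to tool, assuming scoop still at z=.01 floor, yaw -95.6
for n in('top','side'):
    c=cam(n)
    for q,z in(('scoop_grip',.085),('scoop_lip',.012)):
        for l in ctrl.landmark_of(n,q)[:1]: print(n,q,round(l['score'],2),np.round(l['at']),onz(c,l['at'],z).round(4))
    for m in ctrl.regions_of(n,'scoop')[:1]:
        rr,cc=np.nonzero(m['mask']);P=pw(c,rr,cc);P=P[(P[:,1]<.35)&(P[:,2]<.06)];print(n,P[:,:2].min(0).round(3),P[:,:2].max(0).round(3))
        b=P[P[:,2]<.018]; 
        if len(b): print(len(b),b.min(0).round(3),b.max(0).round(3),b.mean(0).round(3))
    print([onz(c,l['at'],.021).round(3)[:2].tolist() for l in ctrl.landmark_of(n,'nut0')])
g=p+r.apply([0,0,.006]); a=np.radians(-95.6); sx=np.array([np.cos(a),np.sin(a),0])
lip=g+.135*sx-np.array([0,0,.073]); print('grip',g.round(4),'lip pred',lip.round(4),'lip in tool cm',(r.inv().apply(lip-p)*100).round(2))
E
```

```text
t 7.27 pos [0.5041 0.3955 0.0923] shift cm [0. 0. 0.] turn deg [ 0.08 -0.13  0.09] open 0.0147 F [-0.2  1.2  6.5] q [-0.33  0.75 -0.74  1.39  0.61  1.45 -1.24]
top scoop_grip 0.74 [216. 177.] [0.499 0.398 0.085]
top scoop_lip 0.69 [221. 230.] [0.4883 0.2554 0.012 ]
top [0.465 0.253] [0.522 0.35 ]
395 [0.466 0.253 0.003] [0.521 0.345 0.018] [0.495 0.293 0.012]
[[0.535, 0.196], [0.459, 0.234], [0.489, 0.191], [0.439, 0.194], [0.475, 0.2], [0.491, 0.221], [0.527, 0.22]]
side scoop_grip 0.48 [323. 324.] [0.5031 0.3931 0.085 ]
[[0.446, 0.188], [0.456, 0.222]]
grip [0.504  0.394  0.0865] lip pred [0.4908 0.2596 0.0135] lip in tool cm [-11.18  -0.03  11.12]
```

{"fn": "carry_out", "kwargs": {
  "deltas": [
    [-1.1,0,0.35,0,0,0],
    [-1.22,0,0.33,0,0,0],
    [-1.22,0,0.33,0,0,0],
    [-1.22,0,0.33,0,0,0],
    [-1.22,0,0.33,0,0,0],
    [-1.22,0,0.33,0,0,0]
  ]
}}

```text
time_s: 8.27
tool_pos: [0.4972, 0.3233, 0.0927]
ee_rot: [0.734, 0.668, -0.093, 0.086]
ft_force: [4.2, 27.7, 20.4]
opening: 0.0144
```

```bash
cat > look.py <<'E'
from h import *
import sys
s,p,r=state(); to(p,84.4,-15)
out=[]
for n in('top','side'):
    c=cam(n); x=c['pixels']
    b=(190,170,60,130) if n=='top' else (230,270,110,130)
    out.append(cv2.resize(x[b[0]:b[0]+b[2],b[1]:b[1]+b[3]],None,fx=5,fy=5,interpolation=cv2.INTER_CUBIC))
    print(n,[onz(c,l['at'],.021).round(3)[:2].tolist() for l in ctrl.landmark_of(n,'nut0')],[onz(c,l['at'],.012).round(3)[:2].tolist() for l in ctrl.landmark_of(n,'scoop_lip')[:1]])
im=np.vstack(out); cv2.imwrite('pics/'+sys.argv[1],cv2.resize(im,None,fx=600/im.shape[0],fy=600/im.shape[0]))
E
python3 look.py push.png
```

```text
t 8.27 pos [0.4972 0.3233 0.0927] shift cm [0. 0. 0.] turn deg [ 0.22 -0.42  0.17] open 0.0144 F [ 4.2 27.7 20.4] q [-0.19  0.65 -0.76  1.55  0.58  1.37 -1.19]
top [[0.537, 0.195], [0.527, 0.208], [0.475, 0.179], [0.445, 0.189], [0.498, 0.165], [0.491, 0.187], [0.448, 0.212]] [[0.498, 0.178]]
side [] [[0.501, 0.249]]
```

View pics/push.png

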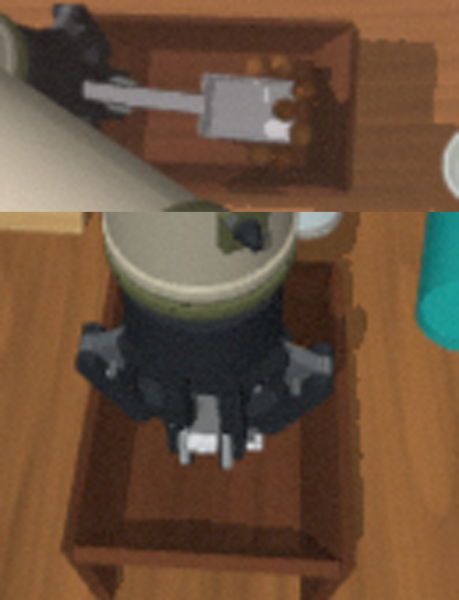

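{"fn": "carry_out", "kwargs": {
  "deltas": [
    [0.29,0,0.57,0,-5,0],
    [0.25,0,0.63,0,-5,0],
    [0.22,0,0.69,0,-5,0],
    [0,0,0,0,0,0]
  ]
}}

```text
time_s: 8.9
tool_pos: [0.4951, 0.3233, 0.0689]
ee_rot: [0.713, 0.651, -0.193, 0.175]
ft_force: [-0.6, 0.5, 5.8]
opening: 0.0147
```

```bash
python3 look.py push2.png
```

```text
t 8.9 pos [0.4951 0.3233 0.0689] shift cm [0. 0. 0.] turn deg [ 0.05 15.28  0.38] open 0.0147 F [-0.6  0.5  5.8] q [-0.38  0.8  -0.66  1.41  0.69  1.61 -1.26]
top [[0.483, 0.206], [0.449, 0.219], [0.44, 0.18], [0.468, 0.16], [0.488, 0.242], [0.529, 0.195], [0.523, 0.208], [0.493, 0.145]] [[0.486, 0.167]]
side [[0.44, 0.19], [0.451, 0.21]] []
```

View pics/push2.png

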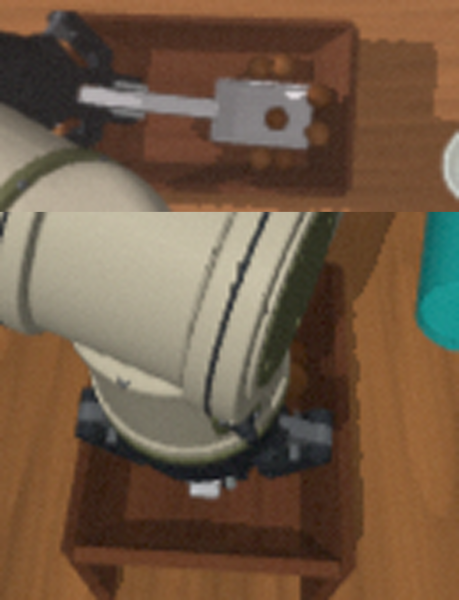

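{"fn": "carry_out", "kwargs": {
  "deltas": [
    [-0.43,0,0.25,0,0,0],
    [-0.43,0,0.25,0,0,0],
    [-0.43,0,0.25,0,0,0],
    [-0.2,0,0.1,0,0,0],
    [0,0,0,0,0,0]
  ]
}}

```text
time_s: 9.62
tool_pos: [0.4946, 0.3074, 0.0708]
ee_rot: [0.715, 0.651, -0.188, 0.172]
ft_force: [0.9, 18.0, 7.4]
opening: 0.0148
```

```bash
python3 look.py push3.png
```

```text
t 9.62 pos [0.4946 0.3074 0.0708] shift cm [0. 0. 0.] turn deg [ 0.12 14.49  0.25] open 0.0148 F [ 0.9 18.   7.4] q [-0.35  0.77 -0.67  1.45  0.68  1.58 -1.25]
top [[0.467, 0.169], [0.529, 0.2], [0.528, 0.211], [0.494, 0.188], [0.449, 0.22], [0.491, 0.213], [0.438, 0.176]] [[0.475, 0.152]]
side [[0.446, 0.184], [0.449, 0.206]] [[0.441, 0.174]]
```

View pics/push3.png

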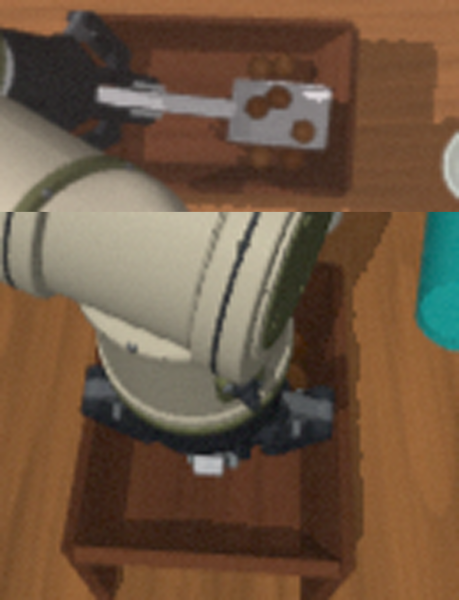

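Three nuts are in the pan, at (265,105), (280,98) and (303,132) in the crop. I'll lift now.

{"fn": "carry_out", "kwargs": {
  "deltas": [
    [0.0,0,-0.7,0,0,0],
    [-0.3,0,-1.0,0,0,0],
    [-0.7,0,-1.2,0,-1,0],
    [-0.7,0,-1.2,0,-1,0],
    [-0.7,0,-1.2,0,0,0],
    [-0.7,0,-1.2,0,0,0],
    [-0.7,0,-1.2,0,0,0],
    [-0.7,0,-1.2,0,0,0],
    [-0.7,0,-1.2,0,0,0],
    [-0.7,0,-1.2,0,0,0],
    [-0.7,0,-1.2,0,0,0],
    [0,0,0,0,0,0]
  ]
}}

```text
time_s: 10.92
tool_pos: [0.4963, 0.3134, 0.214]
ee_rot: [0.712, 0.646, -0.203, 0.185]
ft_force: [-0.1, 0.5, -0.6]
opening: 0.0147
```

```bash
python3 - <<'E'
from h import *
s,p,r=state(); lip=p+r.apply([-.1118,0,.1112]); print('lip calc',lip.round(4))
for n in('top','side'):
    c=cam(n)
    for l in ctrl.landmark_of(n,'scoop_lip')[:1]: print(n,l['score'],l['at'],onz(c,l['at'],lip[2]).round(4))
    for m in ctrl.regions_of(n,'scoop')[:1]:
        rr,cc=np.nonzero(m['mask']);P=pw(c,rr,cc);P=P[(P[:,2]>.08)&(P[:,2]<.3)]
        F=P[P[:,1]<P[:,1].min()+.012]; print(n,'front',F.mean(0).round(4),F.min(0).round(4),F.max(0).round(4))
    print([onz(c,l['at'],lip[2]).round(3)[:2].tolist() for l in ctrl.landmark_of(n,'nut0')])
to(p+np.array([.438,.023,.135])-lip,84.4,-31)
E
```

```text
lip calc [0.4816 0.1604 0.1785]
top 0.71 [214.3, 238.0] [0.4924 0.1929 0.1785]
top front [0.4822 0.1602 0.1813] [0.4542 0.1538 0.1749] [0.5078 0.1658 0.1966]
[[0.496, 0.195], [0.443, 0.18], [0.497, 0.212], [0.469, 0.203], [0.507, 0.161], [0.729, 0.11]]
side front [0.4977 0.3199 0.2148] [0.4926 0.3135 0.2125] [0.503  0.3249 0.2164]
[[0.457, 0.361], [0.516, 0.389], [0.46, 0.379], [0.516, 0.362]]
t 11.32 pos [0.4956 0.3124 0.21  ] shift cm [-9.76 -2.96 10.78] turn deg [-0.04  1.05  0.17] open 0.0147 F [ 0.2 -0.1 -1.4] q [-0.37  0.66 -0.69  1.31  0.63  1.83 -1.16]
```

{"fn": "carry_out", "kwargs": {
  "deltas": [
    [-0.6,-0.2,0.5,0,0,0],
    [-0.94,-0.3,1.0,0,0,0],
    [-0.94,-0.3,1.0,0,0,0],
    [-0.94,-0.3,1.05,0,0,0],
    [-0.94,-0.3,1.05,0,0,0],
    [-0.94,-0.3,1.05,0,0,0],
    [-0.94,-0.3,1.1,0,0,0],
    [-0.94,-0.3,1.1,0,0,0],
    [-0.94,-0.3,1.1,0,0,0],
    [-0.8,-0.2,0.97,0,0,0],
    [-0.5,-0.16,0.65,0,0,0],
    [0,0,0,0,0,0]
  ]
}}

```text
time_s: 12.32
tool_pos: [0.4528, 0.178, 0.1706]
ee_rot: [0.712, 0.646, -0.205, 0.185]
ft_force: [0.7, -0.3, -1.4]
opening: 0.0143
```

```bash
cat > lip.py <<'E'
from h import *
import sys
s,p,r=state(); lip=p+r.apply([-.1118,0,.1112])+[0,-.004,0]; print('lip calc',lip.round(4)); to(p,84.4,-30)
c=cam('top'); x0=c['pixels']
m=ctrl.regions_of('top','scoop')[:1]
if m:
    rr,cc=np.nonzero(m[0]['mask']);P=pw(c,rr,cc);P=P[(P[:,2]>.08)&(P[:,2]<.4)]
    F=P[P[:,1]<P[:,1].min()+.012]; print('front',F.mean(0).round(4),F.min(0).round(4),F.max(0).round(4))
for m in ctrl.regions_of('top','mid_jar')[:4]:
    rr,cc=np.nonzero(m['mask']);P=pw(c,rr,cc);T=P[(P[:,2]>.11)&(P[:,2]<.128)]
    if len(T)>8 and abs(np.median(T[:,1])-.01)<.04:
        print('jar',cv2.minEnclosingCircle((T[:,:2]*1000).astype(np.float32)),T.min(0),T.max(0))
print([(round(l['score'],2),np.round(l['at']).tolist()) for l in ctrl.landmark_of('top','nut0')])
if len(sys.argv)>1:
    a=c['pixels'][205:265,250:340]; d=cam('side')['pixels'][160:260,290:440]
    a=cv2.resize(a,(750,500),interpolation=cv2.INTER_CUBIC)[:290]; 
    cv2.imwrite('pics/'+sys.argv[1],np.hstack([cv2.resize(c['pixels'][205:265,250:340],(390,260),interpolation=cv2.INTER_CUBIC),cv2.resize(d,(390,260),interpolation=cv2.INTER_CUBIC)]))
E
python3 lip.py pour0.png
```

```text
lip calc [0.4378 0.021  0.1358]
t 12.32 pos [0.4528 0.178  0.1706] shift cm [0. 0. 0.] turn deg [-0.07  2.11  0.06] open 0.0143 F [ 0.7 -0.3 -1.4] q [-0.14  0.45 -0.71  1.7   0.59  1.61 -1.1 ]
front [0.4383 0.0258 0.1372] [0.4129 0.0193 0.1162] [0.4625 0.0309 0.1444]
jar ((434.1102600097656, 8.119091987609863), 33.64651870727539) [ 0.40202112 -0.02494676  0.11109238] [0.46697205 0.02902593 0.12269797]
[(0.62, [238.0, 281.0]), (0.58, [206.0, 247.0]), (0.56, [231.0, 280.0]), (0.52, [232.0, 286.0])]
```

View pics/pour0.png

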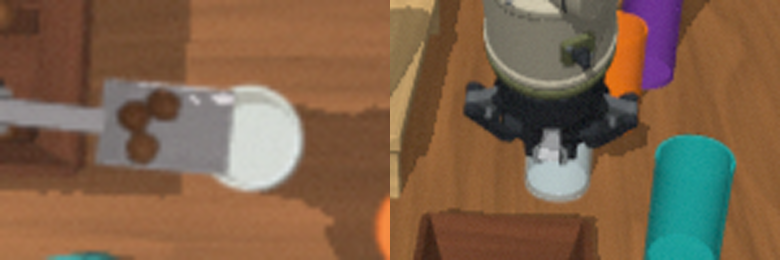

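{"fn": "carry_out", "kwargs": {
  "deltas": [
    [-0.92,-0.1,-0.72,0,5,0],
    [-0.92,-0.1,-0.72,0,5,0],
    [-0.92,-0.05,-0.72,0,5,0],
    [-0.71,0,-0.65,0,3.5,0],
    [-0.71,0,-0.68,0,3.5,0],
    [-0.71,0,-0.68,0,3.5,0],
    [-0.71,0,-0.68,0,3.5,0],
    [-0.71,0,-0.68,0,3.5,0],
    [-0.71,0,-0.68,0,3.5,0],
    [-0.71,0,-0.68,0,3.5,0],
    [-0.71,0,-0.68,0,3.5,0],
    [-0.71,0,-0.68,0,3.5,0]
  ]
}}

```text
time_s: 13.57
tool_pos: [0.4439, 0.1063, 0.2671]
ee_rot: [0.734, 0.668, 0.095, -0.086]
ft_force: [-0.0, -0.1, -1.9]
opening: 0.0144
```

```bash
python3 lip.py pour1.png
```

```text
lip calc [0.4364 0.0226 0.1312]
t 13.57 pos [0.4439 0.1063 0.2671] shift cm [0. 0. 0.] turn deg [  0.06 -44.66   0.2 ] open 0.0144 F [-0.  -0.1 -1.9] q [ 0.46 -0.06 -0.59  1.9  -0.3   1.25 -0.14]
[(0.58, [205.0, 244.0]), (0.36, [232.0, 244.0])]
```

View pics/pour1.png

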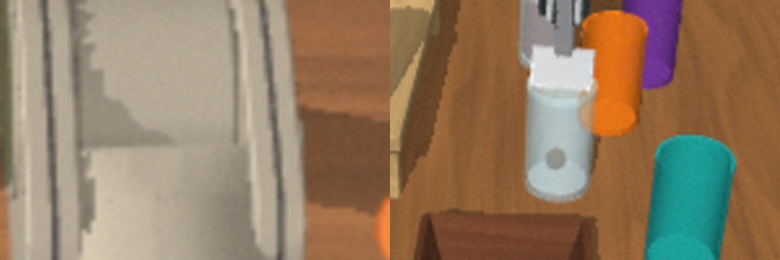

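{"fn": "carry_out", "kwargs": {
  "deltas": [
    [-0.71,0,-0.68,0,3.5,0],
    [-0.71,0,-0.68,0,3.5,0],
    [-0.71,0,-0.68,0,3.5,0],
    [-0.71,0,-0.68,0,3.5,0],
    [0,0,0,0,0,0],
    [0,0,0,0,0,0],
    [0,0,0,0,0,0],
    [0,0,0,0,0,0]
  ]
}}

```text
time_s: 14.48
tool_pos: [0.4402, 0.0719, 0.2821]
ee_rot: [0.717, 0.653, 0.181, -0.166]
ft_force: [0.9, 0.8, -1.5]
opening: 0.014
```

```bash
python3 lip.py pour2.png
```

```text
lip calc [0.4358 0.0227 0.131 ]
t 14.48 pos [0.4402 0.0719 0.2821] shift cm [0. 0. 0.] turn deg [ -0.07 -58.43   0.31] open 0.014 F [ 0.9  0.8 -1.5] q [ 0.56 -0.06 -0.46  1.93 -0.54  1.32  0.16]
front [0.4397 0.0759 0.3005] [0.4326 0.0706 0.2815] [0.4472 0.0817 0.3129]
[(0.62, [208.0, 249.0]), (0.54, [233.0, 251.0]), (0.48, [209.0, 245.0]), (0.45, [234.0, 243.0])]
```

View pics/pour2.png

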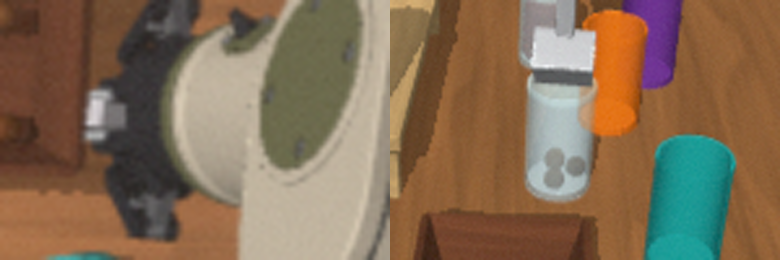

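{"fn": "carry_out", "kwargs": {
  "deltas": [
    [0.94,0,-1.77,0,0,0],
    [0.94,0,-1.77,0,0,0],
    [1.74,0,0.61,0,-7.1,0],
    [1.63,0,0.57,0,-7.1,0],
    [1.51,0,0.54,0,-7.1,0],
    [1.39,0,0.52,0,-7.1,0],
    [1.27,0,0.52,0,-7.1,0],
    [1.15,0,0.54,0,-7.1,0],
    [0,0,0,0,0,0]
  ]
}}

```text
time_s: 15.48
tool_pos: [0.4476, 0.1643, 0.3065]
ee_rot: [0.731, 0.671, -0.094, 0.083]
ft_force: [-1.4, 0.6, -2.4]
opening: 0.0143
```

```bash
python3 - <<'E'
from h import *
to([.504,.3945,.150],84.4,-15)
c=cam('top'); print([onz(c,l['at'],.021).round(3)[:2].tolist() for l in ctrl.landmark_of('top','nut0')])
c=cam('side'); print([onz(c,l['at'],.021).round(3)[:2].tolist() for l in ctrl.landmark_of('side','nut0')])
E
```

```text
t 15.48 pos [0.4476 0.1643 0.3065] shift cm [26.58  3.7   9.31] turn deg [-0.05 -0.59  0.69] open 0.0143 F [-1.4  0.6 -2.4] q [ 0.21  0.15 -0.86  1.65  0.3   1.57 -0.77]
[[0.53, 0.211], [0.528, 0.195], [0.447, 0.187], [0.429, -0.455]]
[[0.521, 0.208], [0.524, 0.197], [0.447, 0.204], [0.417, -0.397], [0.447, 0.189]]
```

{"fn": "carry_out", "kwargs": {
  "deltas": [
    [2.66,0.37,0.93,0,0,0],
    [2.66,0.37,0.93,0,0,0],
    [2.66,0.37,0.93,0,0,0],
    [2.66,0.37,0.93,0,0,0],
    [2.66,0.37,0.93,0,0,0],
    [2.66,0.37,0.93,0,0,0],
    [2.66,0.37,0.93,0,0,0],
    [2.66,0.37,0.93,0,0,0],
    [2.66,0.37,0.93,0,0,0],
    [2.64,0.37,0.94,0,-0.6,0.7]
  ]
}}

```text
time_s: 16.52
tool_pos: [0.5103, 0.3879, 0.154]
ee_rot: [0.74, 0.661, -0.094, 0.086]
ft_force: [0.4, -0.6, -0.0]
opening: 0.0146
```

{"fn": "carry_out", "kwargs": {
  "deltas": [
    [0.28,0,1.06,0,0,0],
    [0.28,0,1.06,0,0,0],
    [0.28,0,1.06,0,0,0],
    [0.28,0,1.06,0,0,0],
    [0.26,0,0.9,0,0,0],
    [0.1,0,0.4,0,0,0],
    [0.02,0,0.1,0,0,0],
    [0,0,0,0,0,0]
  ]
}}

```text
time_s: 17.18
tool_pos: [0.5083, 0.3893, 0.0955]
ee_rot: [0.738, 0.662, -0.095, 0.086]
ft_force: [-0.4, 0.3, -0.5]
opening: 0.0144
```

{"fn": "carry_out", "kwargs": {
  "deltas": [
    [0,0,0,0,0,0],
    [0,0,0,0,0,0],
    [0,0,0,0,0,0],
    [0,0,0,0,0,0]
  ],
  "grip": 0.55
}}

```text
time_s: 17.52
tool_pos: [0.5082, 0.3898, 0.0958]
ee_rot: [0.738, 0.663, -0.094, 0.086]
ft_force: [-0.3, 0.7, 0.2]
opening: 0.0472
```

```bash
python3 - <<'E'
from h import *
to([.504,.3945,.092],84.4,-15)
c=cam('top')
for l in ctrl.landmark_of('top','scoop')[:1]+ctrl.landmark_of('top','scoop_lip')[:1]: print(l['score'],onz(c,l['at'],.012).round(3))
for m in ctrl.regions_of('top','scoop')[:1]:
    rr,cc=np.nonzero(m['mask']);P=pw(c,rr,cc);F=P[(P[:,2]<.03)]; print(F.min(0).round(3),F.max(0).round(3),F.mean(0).round(3))
E
```

```text
t 17.52 pos [0.5082 0.3898 0.0958] shift cm [ 0.51 -0.47  0.26] turn deg [-0.02 -0.32 -0.57] open 0.0472 F [-0.3  0.7  0.2] q [-0.3   0.75 -0.77  1.39  0.62  1.46 -1.25]
0.79 [0.504 0.281 0.012]
0.95 [0.484 0.242 0.012]
[ 0.468  0.247 -0.002] [0.53  0.439 0.03 ] [0.498 0.291 0.012]
```

{"fn": "carry_out", "kwargs": {
  "deltas": [
    [0,0,-1.5,0,0,0],
    [0,0,-3,0,0,0],
    [0,0,-3.5,0,0,0],
    [0,0,-4,0,0,0],
    [0,0,-3,0,0,0],
    [0,0,0,0,5.0,0],
    [0,0,0,0,5.0,0],
    [0,0,0,0,5.0,0],
    [0,0,0,0,0,0]
  ],
  "grip": 1
}}

```text
time_s: 18.47
tool_pos: [0.5137, 0.4253, 0.2424]
ee_rot: [0.745, 0.667, 0.005, -0.001]
ft_force: [0.8, -1.0, -0.6]
opening: 0.0852
```

```bash
cat > jar.py <<'E'
from h import *
def jars(names=(('mid_jar',.12,0),)):
    for n in('top','side'):
        c=cam(n)
        for q,h,b in names:
            for m in ctrl.regions_of(n,q)[:4]:
                rr,cc=np.nonzero(m['mask']); P=pw(c,rr,cc); T=P[(P[:,2]>b+h-.012)&(P[:,2]<b+h+.01)]
                if len(T)>20:
                    (x,y),rad=cv2.minEnclosingCircle((T[:,:2]*1000).astype(np.float32))
                    px=np.median(c['pixels'][rr,cc],0)
                    print(n,q,round(m['score'],2),(round(x,1),round(y,1),round(rad,1)),'bgr',px,'min/max mid',((T.min(0)+T.max(0))/2)[:2].round(4))
E
python3 - <<'E'
from jar import *
jars((('mid_jar',.12,0),('tall_jar',.14,.08)))
to([.4365,.009,.25],87,0)
c=cam('top')
for m in ctrl.regions_of('top','scoop')[:1]:
    rr,cc=np.nonzero(m['mask']);P=pw(c,rr,cc);F=P[(P[:,2]<.03)]; print('scoop',F.min(0).round(3),F.max(0).round(3),F.mean(0).round(3))
E
```

```text
top mid_jar 0.96 (374.3, -109.7, 34.3) bgr [ 64.  136.  241.5] min/max mid [ 0.3739 -0.109 ]
top mid_jar 0.82 (435.2, 8.4, 34.3) bgr [179. 188. 187.] min/max mid [0.4346 0.0078]
top mid_jar 0.78 (324.7, 126.9, 34.6) bgr [158. 162.  68.] min/max mid [0.3247 0.127 ]
top mid_jar 0.57 (322.0, -210.3, 34.7) bgr [154.  69. 129.] min/max mid [ 0.3215 -0.2109]
top tall_jar 0.6 (644.0, -1.6, 34.8) bgr [178. 192. 192.] min/max mid [ 0.6434 -0.0021]
side mid_jar 0.86 (436.4, 7.9, 35.6) bgr [188.  189.5 182. ] min/max mid [0.4304 0.0081]
side mid_jar 0.8 (326.8, 127.5, 35.5) bgr [146. 152.  27.] min/max mid [0.3265 0.1281]
side mid_jar 0.69 (331.3, -171.7, 73.8) bgr [139.  50. 108.] min/max mid [ 0.3237 -0.1717]
side mid_jar 0.56 (386.7, -65.3, 82.2) bgr [ 24. 109. 220.] min/max mid [ 0.3757 -0.0653]
side tall_jar 0.73 (645.6, -2.4, 36.5) bgr [172. 177. 166.] min/max mid [ 0.6476 -0.0012]
t 18.77 pos [0.5111 0.4286 0.2404] shift cm [-42.51  -3.    -1.14] turn deg [ 0.06 -0.24 -3.04] open 0.0853 F [-0.6  0.4 -0.1] q [-0.17  0.58 -0.9   1.33  0.45  1.44 -1.15]
scoop [0.468 0.247 0.001] [0.53  0.415 0.03 ] [0.499 0.289 0.013]
```

{"fn": "carry_out", "kwargs": {
  "deltas": [
    [0,0,-0.5,0,-0.2,-3.0],
    [-3.85,-0.48,0,0,0,0],
    [-3.85,-0.48,0,0,0,0],
    [-3.85,-0.48,0,0,0,0],
    [-3.85,-0.48,0,0,0,0],
    [-3.85,-0.48,0,0,0,0],
    [-3.85,-0.48,0,0,0,0],
    [-3.85,-0.48,0,0,0,0],
    [-3.85,-0.48,0,0,0,0],
    [-3.85,-0.48,0,0,0,0],
    [-3.85,-0.48,0,0,0,0],
    [-3.85,-0.48,0,0,0,0]
  ]
}}

```text
time_s: 19.87
tool_pos: [0.4352, 0.0062, 0.2451]
ee_rot: [0.726, 0.688, 0.001, 0.001]
ft_force: [1.3, -0.7, 0.6]
opening: 0.0854
```

```bash
python3 - <<'E'
from h import *
c=cam('side');to([.4355,.008,.106],87,0)
E
```

```text
t 19.92 pos [ 0.4342 -0.0014  0.2447] shift cm [ 0.96  0.06 13.87] turn deg [ 0.05  0.07 -0.53] open 0.0851 F [ 1.3 -6.4  0.2] q [ 0.78 -0.06 -0.83  1.91 -0.05  1.27 -0.1 ]
```

{"fn": "carry_out", "kwargs": {
  "deltas": [
    [0,0,0,0,0,0],
    [0,0,0,0,0,0]
  ]
}}

```text
time_s: 20.08
tool_pos: [0.4359, 0.0076, 0.2449]
ee_rot: [0.726, 0.687, 0.001, 0.0]
ft_force: [-0.1, 1.1, -0.5]
opening: 0.0856
```

```bash
python3 - <<'E'
from h import *
to([.4355,.008,.106],87,0)
E
```

```text
t 20.08 pos [0.4359 0.0076 0.2449] shift cm [ 0.02 -0.07 13.89] turn deg [ 0.12 -0.08 -0.18] open 0.0856 F [-0.1  1.1 -0.5] q [ 0.77 -0.06 -0.84  1.91 -0.05  1.27 -0.12]
```

{"fn": "carry_out", "kwargs": {
  "deltas": [
    [0,-0.03,2.5,0,0,0],
    [0,-0.03,2.5,0,0,0],
    [0,0,2.5,0,0,0],
    [0,0,2.5,0,0,0],
    [0,0,2.2,0,0,0],
    [0,0,1.7,0,0,0],
    [0,0,0,0,0,0]
  ]
}}

```text
time_s: 20.67
tool_pos: [0.4338, 0.0098, 0.103]
ee_rot: [0.725, 0.689, 0.0, -0.002]
ft_force: [-0.8, -0.2, 0.0]
opening: 0.085
```

{"fn": "carry_out", "kwargs": {
  "deltas": [
    [0,0,0,0,0,0],
    [0,0,0,0,0,0],
    [0,0,0,0,0,0],
    [0,0,0,0,0,0],
    [0,0,0,0,0,0]
  ],
  "grip": 0,
  "newtons": 50
}}

```text
time_s: 21.08
tool_pos: [0.4363, 0.0083, 0.1069]
ee_rot: [0.726, 0.688, 0.002, 0.001]
ft_force: [-2.6, 2.6, 8.4]
opening: 0.0656
```

{"fn": "carry_out", "kwargs": {
  "deltas": [
    [0,0,-0.5,0,0,0],
    [0,0,-1,0,0,0],
    [0,0,-1.5,0,0,0],
    [0,0,-2,0,0,0],
    [0,0,-2.5,0,0,0],
    [0,0,-2.5,0,0,0],
    [0,0,-2,0,0,0],
    [0,0,-1,0,0,0],
    [0,0,0,0,0,0]
  ]
}}

```text
time_s: 21.83
tool_pos: [0.4363, 0.0075, 0.238]
ee_rot: [0.726, 0.687, 0.002, 0.002]
ft_force: [0.9, -0.5, -4.1]
opening: 0.0658
```

```bash
python3 - <<'E'
from jar import *
s,p,r=state()
to([.47,-.075,.25],87,0)
jars((('mid_jar',.12,p[2]-.106),))
E
```

```text
t 21.83 pos [0.4363 0.0075 0.238 ] shift cm [-8.05  3.83 -1.18] turn deg [ 0.34 -0.03 -0.17] open 0.0658 F [ 0.9 -0.5 -4.1] q [ 0.78 -0.05 -0.86  1.92 -0.04  1.25 -0.12]
side mid_jar 0.77 (437.0, 7.3, 35.3) bgr [186. 185. 174.] min/max mid [0.4353 0.0071]
```

{"fn": "carry_out", "kwargs": {
  "deltas": [
    [-1.0,0.5,-0.3,0,0,0],
    [-1.8,0.85,-0.3,0,0,0],
    [-1.8,0.85,-0.3,0,0,0],
    [-1.8,0.85,-0.3,0,0,0],
    [-1.2,0.6,0,0,0,0],
    [-0.35,1.5,0,0,0,0],
    [0.1,2.0,0,0,0,0],
    [0.1,2.2,0,0,0,0],
    [0.15,2.5,0,0,0,0],
    [0.15,2.5,0,0,0,0],
    [0.15,2.5,0,0,0,0],
    [0,1.2,0,0,0,0]
  ]
}}

```text
time_s: 23.03
tool_pos: [0.6137, -0.0763, 0.2462]
ee_rot: [0.727, 0.687, 0.001, -0.001]
ft_force: [-0.0, 0.2, -4.4]
opening: 0.0658
```

{"fn": "carry_out", "kwargs": {
  "deltas": [
    [0,0,0,0,0,0],
    [0,0,0,0,0,0],
    [0,0,0,0,0,0]
  ]
}}

```text
time_s: 23.28
tool_pos: [0.611, -0.0758, 0.2472]
ee_rot: [0.726, 0.687, 0.001, -0.0]
ft_force: [-0.7, -0.5, -4.0]
opening: 0.0655
```

```bash
python3 - <<'E'
from jar import *
s,p,r=state()
to([.639,-.075,.238],87,0)
jars((('mid_jar',.12,p[2]-.106),('tall_jar',.14,.08)))
E
```

```text
t 23.28 pos [ 0.611  -0.0758  0.2472] shift cm [0.23 2.79 0.92] turn deg [ 0.04 -0.11 -0.18] open 0.0655 F [-0.7 -0.5 -4. ] q [ 0.63  0.42 -0.77  1.47  0.29  1.37 -0.2 ]
top tall_jar 0.92 (644.0, -1.5, 34.4) bgr [175. 189. 188.] min/max mid [6.435e-01 6.000e-04]
side mid_jar 0.67 (611.6, -75.4, 35.7) bgr [186. 187. 173.] min/max mid [ 0.6122 -0.076 ]
```

{"fn": "carry_out", "kwargs": {
  "deltas": [
    [0,0.7,0,0,0,0],
    [0,0.9,0,0,0,0],
    [0,0.75,0,0,0,0],
    [0,0.4,0,0,0,0],
    [0,0,1.5,0,0,0],
    [0,0,1.5,0,0,0],
    [0,0,1.2,0,0,0],
    [0,0,0.8,0,0,0],
    [0,0,0.5,0,0,0],
    [0,0,0.2,0,0,0],
    [0,0,0,0,0,0],
    [0,0,0,0,0,0]
  ]
}}

```text
time_s: 24.58
tool_pos: [0.6393, -0.0767, 0.1917]
ee_rot: [0.726, 0.687, 0.002, 0.001]
ft_force: [0.7, 0.6, -4.7]
opening: 0.0661
```

```bash
python3 - <<'E'
from jar import *
s,p,r=state()
to([.639,-.0765,.187],87,0)
jars((('mid_jar',.12,p[2]-.106),('tall_jar',.14,.08)))
E
```

```text
t 24.58 pos [ 0.6393 -0.0767  0.1917] shift cm [ 0.02 -0.04  0.47] turn deg [ 0.17 -0.09 -0.16] open 0.0661 F [ 0.7  0.6 -4.7] q [ 0.59  0.52 -0.74  1.46  0.35  1.3  -0.24]
top tall_jar 0.73 (643.9, -2.1, 34.5) bgr [175. 189. 189.] min/max mid [ 0.6436 -0.002 ]
side mid_jar 0.7 (626.8, -60.0, 55.7) bgr [177. 181. 168.] min/max mid [ 0.6373 -0.06  ]
side tall_jar 0.81 (645.9, -2.1, 36.2) bgr [168. 173. 162.] min/max mid [ 0.6445 -0.0023]
```

{"fn": "carry_out", "kwargs": {
  "deltas": [
    [0,0,0.15,0,0,0],
    [0,0,0.15,0,0,0],
    [0,0,0.12,0,0,0],
    [0,0,0,0,0,0],
    [0,0,0,0,0,0]
  ]
}}

```text
time_s: 25.3
tool_pos: [0.639, -0.0768, 0.1871]
ee_rot: [0.726, 0.687, 0.001, 0.0]
ft_force: [-2.4, 0.0, 2.9]
opening: 0.0659
```

{"fn": "carry_out", "kwargs": {
  "deltas": [
    [0,0,0,0,0,0],
    [0,0,0,0,0,0],
    [0,0,0,0,0,0],
    [0,0,0,0,0,0],
    [0,0,-0.5,0,0,0],
    [0,0,-1.5,0,0,0],
    [0,0,-2.5,0,0,0],
    [0,0,-3,0,0,0],
    [0,0,-2,0,0,0],
    [0,0,0,0,0,0]
  ],
  "grip": 1
}}

```text
time_s: 26.13
tool_pos: [0.6404, -0.0764, 0.2873]
ee_rot: [0.726, 0.687, 0.004, 0.003]
ft_force: [1.1, 1.2, 0.5]
opening: 0.0854
```

```bash
python3 - <<'E'
from jar import *
jars((('mid_jar',.12,.08),('tall_jar',.14,.08),('short_jar',.1,0)))
to([.4405,-.244,.25],87,0)
E
```

```text
top tall_jar 0.97 (643.3, -2.2, 34.4) bgr [175. 189. 188.] min/max mid [ 0.6436 -0.0021]
top short_jar 0.56 (445.8, -270.3, 16.2) bgr [180. 187. 184.] min/max mid [ 0.4458 -0.2718]
side mid_jar 0.64 (637.4, -78.8, 34.5) bgr [178. 179. 168.] min/max mid [ 0.6353 -0.0821]
side tall_jar 0.64 (643.8, -1.9, 35.3) bgr [168. 173. 163.] min/max mid [ 0.6439 -0.0012]
side short_jar 0.97 (441.0, -244.9, 36.7) bgr [138. 138. 146.] min/max mid [ 0.4416 -0.2454]
t 26.53 pos [ 0.6385 -0.077   0.2809] shift cm [-17.77 -18.85   3.05] turn deg [ 0.03 -0.1  -0.16] open 0.0853 F [ 0.9  0.  -0.6] q [ 0.59  0.46 -0.76  1.34  0.31  1.46 -0.21]
```

{"fn": "carry_out", "kwargs": {
  "deltas": [
    [-1.5,-1.6,0,0,0,0],
    [-2.3,-2.45,0,0,0,0],
    [-2.3,-2.45,0,0,0,0],
    [-2.3,-2.45,0,0,0,0],
    [-2.3,-2.45,0,0,0,0],
    [-2.3,-2.45,0,0,0,0],
    [-2.3,-2.45,0,0,0,0],
    [-1.5,-1.6,0.5,0,0,0],
    [-1,-0.95,0.5,0,0,0],
    [0,0,1,0,0,0],
    [0,0,1,0,0,0],
    [0,0,0,0,0,0]
  ]
}}

```text
time_s: 27.53
tool_pos: [0.4406, -0.243, 0.2488]
ee_rot: [0.726, 0.688, 0.001, -0.001]
ft_force: [-0.6, 1.2, -0.4]
opening: 0.0855
```

```bash
python3 - <<'E'
from jar import *
jars((('mid_jar',.12,.08),('short_jar',.1,0)))
to([.441,-.2445,.086],87,0)
E
```

```text
top mid_jar 0.9 (636.3, -78.1, 34.3) bgr [175. 185. 182.] min/max mid [ 0.6368 -0.0781]
top short_jar 0.75 (440.4, -243.8, 33.9) bgr [147. 158. 174.] min/max mid [ 0.4402 -0.2389]
side mid_jar 0.88 (637.1, -77.8, 34.6) bgr [178. 180. 168.] min/max mid [ 0.6345 -0.0818]
side short_jar 0.86 (439.4, -244.2, 35.9) bgr [137. 138. 146.] min/max mid [ 0.4416 -0.2457]
t 27.83 pos [ 0.4415 -0.2437  0.2515] shift cm [-0.1  -0.09 16.55] turn deg [ 0.15 -0.09 -0.1 ] open 0.0855 F [-0.4 -0.1  0.8] q [ 1.07  0.12 -0.7   1.75  0.08  1.3   0.3 ]
```

{"fn": "carry_out", "kwargs": {
  "deltas": [
    [0,-0.05,2.5,0,0,0],
    [0,0,3,0,0,0],
    [0,0,3,0,0,0],
    [0,0,3,0,0,0],
    [0,0,2.5,0,0,0],
    [0,0,1.5,0,0,0],
    [0,0,0.8,0,0,0],
    [0,0,0,0,0,0],
    [0,0,0,0,0,0]
  ]
}}

```text
time_s: 28.58
tool_pos: [0.4413, -0.2439, 0.0888]
ee_rot: [0.726, 0.687, 0.001, 0.0]
ft_force: [-0.4, 0.8, 0.1]
opening: 0.0854
```

{"fn": "carry_out", "kwargs": {
  "deltas": [
    [0,0,0,0,0,0],
    [0,0,0,0,0,0],
    [0,0,0,0,0,0],
    [0,0,0,0,0,0],
    [0,0,0,0,0,0]
  ],
  "grip": 0,
  "newtons": 50
}}

```text
time_s: 29.0
tool_pos: [0.4416, -0.2444, 0.0898]
ee_rot: [0.726, 0.687, 0.001, 0.001]
ft_force: [-1.3, 1.4, 6.0]
opening: 0.0667
```

{"fn": "carry_out", "kwargs": {
  "deltas": [
    [0,0,-0.5,0,0,0],
    [0,0,-1,0,0,0],
    [0,0,-1.5,0,0,0],
    [0,0,-2,0,0,0],
    [0,0,-2.5,0,0,0],
    [0,0,-2.5,0,0,0],
    [0,0,-2,0,0,0],
    [0,0,-1,0,0,0],
    [0,0,0,0,0,0],
    [0,0,0,0,0,0]
  ]
}}

```text
time_s: 29.83
tool_pos: [0.4403, -0.2441, 0.218]
ee_rot: [0.726, 0.687, 0.001, 0.0]
ft_force: [0.3, 0.1, -3.8]
opening: 0.0665
```

```bash
python3 - <<'E'
from jar import *
s,p,r=state()
jars((('short_jar',.1,p[2]-.087),))
to([.60,-.153,.23],87,0)
E
```

```text
top short_jar 0.74 (436.7, -226.2, 26.8) bgr [147.  157.  167.5] min/max mid [ 0.4367 -0.2218]
side short_jar 0.95 (440.3, -244.9, 36.2) bgr [139. 139. 146.] min/max mid [ 0.4395 -0.2446]
t 30.03 pos [ 0.4398 -0.2438  0.2168] shift cm [ 9.95 15.49 -1.29] turn deg [ 0.01 -0.16 -0.15] open 0.0664 F [-0.1  0.1 -2.9] q [ 1.07  0.15 -0.7   1.8   0.1   1.23  0.28]
```

{"fn": "carry_out", "kwargs": {
  "deltas": [
    [0.6,1.0,-0.4,0,0,0],
    [1.15,1.8,-0.5,0,0,0],
    [1.3,2.0,-0.4,0,0,0],
    [1.3,2.0,0,0,0,0],
    [1.3,2.0,0,0,0,0],
    [1.3,2.0,0,0,0,0],
    [1.3,2.0,0,0,0,0],
    [1.1,1.7,0,0,0,0],
    [0.6,1.0,0,0,0,0],
    [0,0,0,0,0,0],
    [0,0,0,0,0,0],
    [0,0,0,0,0,0]
  ]
}}

```text
time_s: 31.03
tool_pos: [0.5998, -0.1543, 0.2311]
ee_rot: [0.727, 0.687, 0.001, -0.0]
ft_force: [-0.4, 0.4, -3.2]
opening: 0.0672
```

```bash
python3 - <<'E'
from jar import *
s,p,r=state()
to([.634,-.153,.1755],87,0)
jars((('short_jar',.1,p[2]-.0895),('mid_jar',.12,.08)))
E
```

```text
t 31.03 pos [ 0.5998 -0.1543  0.2311] shift cm [0.32 3.4  5.56] turn deg [ 0.05 -0.07 -0.21] open 0.0672 F [-0.4  0.4 -3.2] q [ 0.74  0.43 -0.74  1.48  0.29  1.34 -0.08]
top short_jar 0.5 (588.2, -130.9, 18.7) bgr [149. 159. 168.] min/max mid [ 0.5882 -0.1297]
top mid_jar 0.73 (637.4, -77.5, 34.0) bgr [173. 183. 180.] min/max mid [ 0.6374 -0.0779]
side short_jar 0.63 (601.7, -156.1, 36.4) bgr [138. 139. 146.] min/max mid [ 0.6005 -0.1561]
side mid_jar 0.89 (617.6, -65.5, 65.2) bgr [177. 178. 166.] min/max mid [ 0.6367 -0.0655]
```

{"fn": "carry_out", "kwargs": {
  "deltas": [
    [0.07,0.8,0,0,0,0],
    [0.07,1.1,0,0,0,0],
    [0.07,1.0,0,0,0,0],
    [0.07,0.5,0,0,0,0],
    [0,0,1.5,0,0,0],
    [0,0,1.5,0,0,0],
    [0,0,1.2,0,0,0],
    [0,0,0.8,0,0,0],
    [0,0,0.4,0,0,0],
    [0,0,0.2,0,0,0],
    [0,0,0,0,0,0],
    [0,0,0,0,0,0]
  ]
}}

```text
time_s: 32.33
tool_pos: [0.6352, -0.1523, 0.1764]
ee_rot: [0.726, 0.687, 0.002, 0.001]
ft_force: [0.1, -0.9, -2.7]
opening: 0.0669
```

```bash
python3 - <<'E'
from h import *
to([.634,-.153,.1695],87,0)
E
```

```text
t 32.33 pos [ 0.6352 -0.1523  0.1764] shift cm [-0.07 -0.12  0.69] turn deg [ 0.17 -0.09 -0.16] open 0.0669 F [ 0.1 -0.9 -2.7] q [ 0.68  0.54 -0.71  1.45  0.36  1.28 -0.12]
```

{"fn": "carry_out", "kwargs": {
  "deltas": [
    [0,0,0.2,0,0,0],
    [0,0,0.15,0,0,0],
    [0,0,0.12,0,0,0],
    [0,0,0.1,0,0,0],
    [0,0,0,0,0,0],
    [0,0,0,0,0,0]
  ]
}}

```text
time_s: 32.83
tool_pos: [0.6349, -0.1523, 0.17]
ee_rot: [0.726, 0.687, 0.001, 0.0]
ft_force: [-0.0, 0.1, -2.5]
opening: 0.0669
```

{"fn": "carry_out", "kwargs": {
  "deltas": [
    [0,0,0.1,0,0,0],
    [0,0,0.1,0,0,0],
    [0,0,0,0,0,0]
  ]
}}

```text
time_s: 33.08
tool_pos: [0.6349, -0.1523, 0.1699]
ee_rot: [0.726, 0.687, 0.001, 0.001]
ft_force: [-7.2, -0.1, 12.4]
opening: 0.0667
```

Contact (the force swung to +12 N). Release and retreat.

{"fn": "carry_out", "kwargs": {
  "deltas": [
    [0,0,-0.1,0,0,0],
    [0,0,0,0,0,0],
    [0,0,0,0,0,0],
    [0,0,0,0,0,0],
    [0,0,0,0,0,0],
    [0,0,-0.5,0,0,0],
    [0,0,-1.5,0,0,0],
    [0,0,-2.5,0,0,0],
    [0,0,-3,0,0,0],
    [0,0,-3,0,0,0],
    [0,0,-3,0,0,0],
    [0,0,0,0,0,0]
  ],
  "grip": 1
}}

```text
time_s: 34.08
tool_pos: [0.6364, -0.1522, 0.311]
ee_rot: [0.726, 0.687, 0.004, 0.004]
ft_force: [0.6, 0.4, 0.8]
opening: 0.0854
```

{"fn": "carry_out", "kwargs": {
  "deltas": [
    [0,-2.0,0,0,0,0],
    [0,-3.5,0,0,0,0],
    [0,-3.5,0,0,0,0],
    [0,-3.5,0,0,0,0],
    [0,-3.5,0,0,0,0],
    [0,-3.5,0,0,0,0],
    [0,-2.0,0,0,0,0],
    [0,0,0,0,0,0],
    [0,0,0,0,0,0]
  ]
}}

```text
time_s: 34.83
tool_pos: [0.4195, -0.141, 0.3042]
ee_rot: [0.727, 0.687, 0.001, 0.001]
ft_force: [0.9, -0.0, -0.1]
opening: 0.0851
```

```bash
python3 - <<'E'
from jar import *
jars((('mid_jar',.12,.08),('tall_jar',.14,.08),('short_jar',.1,.08)))
s,p,r=state();to(p,87,0)
c=cam('top');d=cam('side')
print([onz(c,l['at'],.021).round(3)[:2].tolist() for l in ctrl.landmark_of('top','nut0')])
for m in ctrl.regions_of('top','scoop')[:1]:
    rr,cc=np.nonzero(m['mask']);P=pw(c,rr,cc);F=P[(P[:,2]<.03)]; print('scoop',F.min(0).round(3),F.max(0).round(3),F.mean(0).round(3))
a=cv2.resize(c['pixels'][130:260,160:430],(780,376),interpolation=cv2.INTER_CUBIC)
b=cv2.resize(d['pixels'][120:320,200:440],(270,225),interpolation=cv2.INTER_CUBIC)
im=np.zeros((600,780,3),np.uint8); im[:376]=a; im[376:,:269]=b[:224,:269]
e=cv2.resize(d['pixels'][125:240,230:380],(292,224),interpolation=cv2.INTER_CUBIC); im[376:,280:572]=e
cv2.imwrite('pics/final.png',im)
E
```

```text
top mid_jar 0.63 (638.3, -77.1, 34.7) bgr [174.  184.  181.5] min/max mid [ 0.6383 -0.0765]
top tall_jar 0.74 (644.0, -1.5, 34.8) bgr [176. 191. 190.] min/max mid [ 0.6434 -0.002 ]
top short_jar 0.89 (633.6, -154.0, 34.3) bgr [146. 158. 173.] min/max mid [ 0.6325 -0.154 ]
side mid_jar 0.84 (636.8, -79.9, 34.3) bgr [185.  181.5 166.5] min/max mid [ 0.6371 -0.0829]
side tall_jar 0.65 (643.5, -2.0, 35.3) bgr [167. 172. 161.] min/max mid [ 0.6438 -0.0015]
side short_jar 0.7 (632.7, -156.1, 33.9) bgr [148. 150. 142.] min/max mid [ 0.6321 -0.1606]
t 35.23 pos [ 0.4203 -0.1404  0.3033] shift cm [0. 0. 0.] turn deg [ 0.1  -0.15 -0.12] open 0.0857 F [0.5 0.3 0.2] q [ 1.02 -0.08 -0.75  1.8  -0.06  1.39  0.23]
[[0.529, 0.185], [0.442, 0.221], [0.531, 0.212], [0.441, 0.182], [0.493, 0.246]]
scoop [ 0.466  0.247 -0.002] [0.528 0.455 0.03 ] [0.497 0.288 0.013]
```

View pics/final.png

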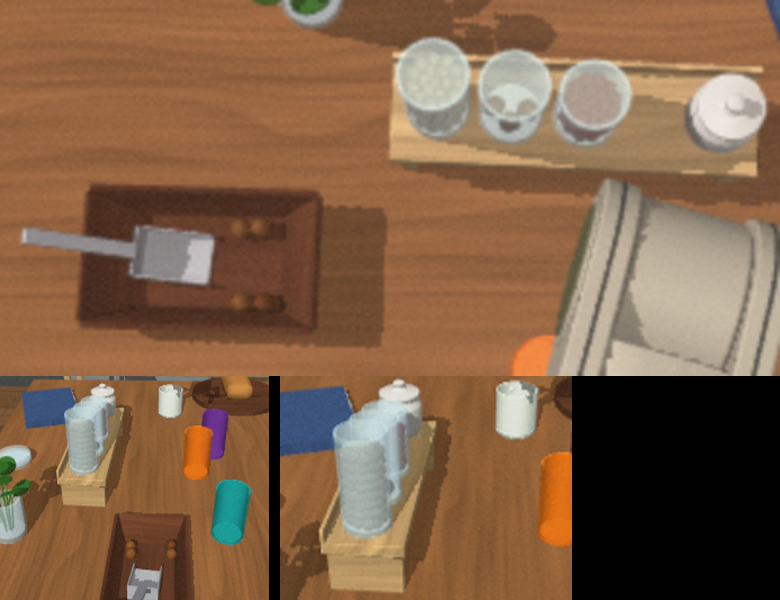

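The picture shows four nuts and the scoop in the trough, at (165,255). The row stands tall, mid (nuts visible inside), short at (433,85), (513,95) and (592,100), and the crock is undisturbed.

```bash
python3 -c "
from cell import ctrl
print(ctrl.finish_job())"
```

```text
the job is handed in; nothing more can be done
None
```

The job is done and handed in at about 35 s of the 72 s allowed; the hand-in itself reports no verdict.

**Nuts:** I scooped three nuts and tipped them into the clear jar. The other four are still in the trough, and none spilled. The fingers were never near a nut in any picture.

**Scoop:** It lies level in the trough and is let go.

**Row on the shelf:** Mid and short stand beside the tall jar. The last images put the centres at about tall (0.644, −0.002), mid (0.638, −0.078) and short (0.633, −0.155) m. That makes the spacings about 76 mm and 77 mm, so gaps of roughly 8–9 mm. All three are within about 3–4 mm of the board's middle line and look upright.

**Bystanders:** The tall jar measured at its starting place. The crock, mug and geranium look untouched, though I only checked those three by eye. The gripper was about 0.2 m away from the row, open and touching nothing.

**Disagreements:** The two cameras differ by up to about 3 mm on the mid and short jars (top −77 and −154 mm, side −80 and −156 mm in y), well inside the limits. The first push got only one nut into the pan. It took a nose-up push along the end slope to collect the other two. The short jar met the board with about 12 N before I let go.

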